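# Start the jig's strap nuts and count the jig

## Robot

A 7-joint arm with a two-finger parallel gripper is mounted at the origin on the work surface; the furniture and walls round the work are solid. World frame = base frame: x ahead of the robot, y to its left, z up, the work surface at z = 0. Lengths are in m, angles in degrees, forces in N, time in s.
With the tool pointing down it reaches from about 0.425 to 1.025 m from the base axis. Payload 9.4 kg.
Tool frame: the origin (TCP) lies midway between the tips of the shut fingers; the grasp point (between the pads) lies 19 mm behind it; z points along the fingers, y is the direction in which the jaws open and shut (so a half turn about z gives the same grasp; the last joint's range is limited). The gripper opens to 93 mm and grips with 3 to 60 N. Pads are 15 mm wide; open, the fingers measure 128 mm over their backs; the gripper's body (75 mm by 188 mm) begins 65 mm behind the grasp point.
Start: joints at [-75.441, 34.337, -0.143, 91.639, 0.103, 54.024, -4.572], TCP at [0.235, 0.686, 0.194] pointing down, gripper open.
Joint ranges: [-147.43, 147.43], [-19.82, 112.94], [-74.19, 73.91], [6.32, 146.72], [-59.91, 239.91], [6.04, 106.73], [-150.56, 150.56]. Speed limits (degrees/s): [127.2, 127.2, 172.46, 172.46, 180, 180, 180].

## Interface

Orientations are given as [roll, pitch, yaw] about the fixed x, y, z axes, in that order (R = Rz(yaw) Ry(pitch) Rx(roll)).
In Python, from rig import arm gives the robot as it stands.
- The arm moves only by the tool servo_tool, never from a script. Its argument "commands" is a list of rows, each a list of 5 numbers: the shift along the world's x, y, z in m, then the turn about the world's z in degrees, then the closure, from 0 (fully open) to 1 (shut). In form: [[tx, ty, tz, yaw, hand], ...]. A call has 1 to 12 rows; each row is the pose to reach, as a shift and turn from the pose commanded when the call began; what a row does not reach only later rows make up. A row lasts 1/10 s, in which the tool goes at most 50 mm and 8.59 degrees, less where a joint would pass 70% of its speed; a pose out of reach is approached as far as the arm can. A call with a gripper value outside its range is refused whole. The fingers move at their own pace and stop on an object; the grip force is fixed at half the most. Time passes only in rows, so rows that repeat a pose let the fingers close. It gives the time, the measured TCP pose, the force and the opening at its end, in the units of the state.
- arm.get_state(): the state, without advancing time (a new reading comes with each control period).
- arm.read_camera(name): name is "scene" or "top" or "wrist"; returns a dict with "img" (420x560x3 uint8, red, green, blue), "intrinsics" (3x3 intrinsics, pixels), "dist_coeffs" ([k1, k2, p1, p2, k3] as OpenCV has them; the pictures are not rectified), "R" (3x3) and "t" (3): a world point X has camera coordinates R X + t; the wrist camera has in their place "tool_from_camera" (4x4, takes a point from camera to tool coordinates, whose origin is the TCP and whose axes are the flange's). Camera axes: x right, y down, z forward; pixel columns grow to the right and rows downward; lengths in m; the calibration is good to about 2 mm. A picture is of the moment at which its call begins: read the wrist's pose just before it. There is no depth.
- arm.close_job(): hands the job in, once; it reports no verdict.
The state is a dict: "clock": time; "qpos": joint angles; "qd": joint speeds; "joint_efforts": joint torques, N m; "position": TCP position; "orientation": TCP orientation; "wrist_force": force on the tool from outside, world axes, zero at the start; "wrist_torque": the same for the moment, N m; "finger_gap": finger opening in m.
Only numpy, scipy, OpenCV 4.12 (cv2) and the standard library are available. Lean on these libraries where they do the work, as an engineer would, in place of code of your own. Each camera call takes 0.05 s, during which the arm holds its last target.

## Task

Start every loose big hex nut on a stud of the weld jig of its own: set it level over the stud, back it off anticlockwise until it drops into the thread, then turn it clockwise down to its stop. When all the nuts are on, swing the red-tipped lever of the tally counter to its stop and release it so that it springs right back. Leave the weight, the paste tin and the spanner where they are.

Things in the scene. Friction and masses are not known exactly. Their poses are not given: they have to be found in the camera images.
- jig: The weld jig, fixed: dark steel bar 60 mm (x) by 350 mm (y) by 14 mm, a blue strap 44 by 336 by 12 mm on it (top 26 mm above the table), four studs in a row along y, 100 mm apart. Origin at the centre of its underside.
- nut_a_mid (a point): Loose tall hex nut, bright steel, 48 mm across flats, 55 across corners, 36 tall, 35 bore, open right through, 0.2 to 0.33 kg. Point at its centre, 18 mm above its underside; z = bore axis (up at the start); x points square out of one flat, so flats face yaw 0, 60, 120.. deg. Three or four of the nuts are present.
- nut_b_mid (a point): Loose tall hex nut, bright steel, 48 mm across flats, 55 across corners, 36 tall, 35 bore, open right through, 0.2 to 0.33 kg. Point at its centre, 18 mm above its underside; z = bore axis (up at the start); x points square out of one flat, so flats face yaw 0, 60, 120.. deg. Three or four of the nuts are present.
- nut_c_mid (a point): Loose tall hex nut, bright steel, 48 mm across flats, 55 across corners, 36 tall, 35 bore, open right through, 0.2 to 0.33 kg. Point at its centre, 18 mm above its underside; z = bore axis (up at the start); x points square out of one flat, so flats face yaw 0, 60, 120.. deg. Three or four of the nuts are present.
- nut_d_mid (a point): Loose tall hex nut, bright steel, 48 mm across flats, 55 across corners, 36 tall, 35 bore, open right through, 0.2 to 0.33 kg. Point at its centre, 18 mm above its underside; z = bore axis (up at the start); x points square out of one flat, so flats face yaw 0, 60, 120.. deg. Three or four of the nuts are present.
- stud_1_foot (a point): Foot of a fixed stud of the jig: on its axis, at the strap's top face, 26 mm above the table; z up, y along the strap. Stud 60 mm tall (tip 86 mm above the table: mind the gripper body): plain 20 mm pilot with tapered tip (last 6 mm) above a coarse three-start right-hand thread 31 mm across. A nut set over the pilot rests on the thread ends, its centre 38 to 43 mm above this point.
- stud_2_foot (a point): Another stud, alike. Its thread starts repeat every 120 deg; which way they face differs on each stud and is not given. A set-down nut is mostly blocked clockwise by a tooth; backed off anticlockwise (from above) up to about 110 deg it climbs a little, then comes free to drop over a window of about 24 deg, if the grip lets it: centre then 29 mm above this point. Further anticlockwise is a wall.
- stud_3_foot (a point): Third stud, alike. A nut that has dropped in is turned clockwise 45 to 80 deg, under the thread, to its stop; there, let go, its centre is 24 mm above this point (it may be turned held level and sinks when let go). Stiff turning stops: feel for about 0.3 N m. A light grip (10 N) is enough.
- stud_4_foot (a point): Fourth stud, like the others.
- nut_a: The nut nut_a: origin at the centre of its underside, axes as its centre point. Three brass lugs in the bore, 8 to 12 mm above the underside, at yaw 0, 120, 240 deg, leaving a 23 mm hole between them, are its thread: they ride on the stud's thread ends and then follow its groove. Three plain ribs higher in the bore guide it on the pilot.
- nut_b: The nut nut_b: origin at the centre of its underside, axes as its centre point. Three brass lugs in the bore, 8 to 12 mm above the underside, at yaw 0, 120, 240 deg, leaving a 23 mm hole between them, are its thread: they ride on the stud's thread ends and then follow its groove. Three plain ribs higher in the bore guide it on the pilot.
- nut_c: The nut nut_c: origin at the centre of its underside, axes as its centre point. Three brass lugs in the bore, 8 to 12 mm above the underside, at yaw 0, 120, 240 deg, leaving a 23 mm hole between them, are its thread: they ride on the stud's thread ends and then follow its groove. Three plain ribs higher in the bore guide it on the pilot.
- nut_d: The nut nut_d: origin at the centre of its underside, axes as its centre point. Three brass lugs in the bore, 8 to 12 mm above the underside, at yaw 0, 120, 240 deg, leaving a 23 mm hole between them, are its thread: they ride on the stud's thread ends and then follow its groove. Three plain ribs higher in the bore guide it on the pilot.
- tally_lever (a joint): Sprung lever on top of the tally counter (grey box about 74x56x42 mm, fixed to the table, on a 96x70 mm plate). Turns about a vertical axis, rad; 0 = rest, grows anticlockwise seen from above, 0.94 = stop. The spring pulls it back to 0: 1 N at rest to 2.7 N at the stop, at the grip.
- lever_grip (a point): Middle of the red upright grip at the end of the lever: 13 mm diameter, 34 mm tall (55 to 89 mm above the table, so this point is 72 mm up); it moves with the lever. Below it the lever arm lies 42 to 47 mm above the table.
- lever_hinge (a point): Point on the lever's vertical hinge axis, level with the grip's middle; 65 mm from the grip.
- weight_dark: Dark steel knob weight, 43 mm diameter, 78 mm tall, standing; origin at its underside. Not to be disturbed.
- paste_tin: Black paste tin, 56 mm diameter, 62 mm tall; origin at its underside. Not to be disturbed.
- spanner: Spanner, 38x166x6 mm, lying flat along its y axis; origin at its underside. Not to be disturbed.
There are look-alikes about, which are no part of the job. Leave any brown, orange or pink look-alike of the nut_b alone.

How it is judged (in metres and radians):
On the way, in this order (a step that is already met when the one before it is completed fails the run):
1. every nut present is on a stud, dropped into the thread and turned clockwise down to its stop (((horizontal distance between nut_a_mid and stud_1_foot below 0.004 m and z of nut_a_mid in the frame of stud_1_foot below 0.0265 m and angle between nut_a_mid's own z axis and vertical below 0.1 rad) or (horizontal distance between nut_a_mid and stud_2_foot below 0.004 m and z of nut_a_mid in the frame of stud_2_foot below 0.0265 m and angle between nut_a_mid's own z axis and vertical below 0.1 rad) or (horizontal distance between nut_a_mid and stud_3_foot below 0.004 m and z of nut_a_mid in the frame of stud_3_foot below 0.0265 m and angle between nut_a_mid's own z axis and vertical below 0.1 rad) or (horizontal distance between nut_a_mid and stud_4_foot below 0.004 m and z of nut_a_mid in the frame of stud_4_foot below 0.0265 m and angle between nut_a_mid's own z axis and vertical below 0.1 rad)) and ((horizontal distance between nut_b_mid and stud_1_foot below 0.004 m and z of nut_b_mid in the frame of stud_1_foot below 0.0265 m and angle between nut_b_mid's own z axis and vertical below 0.1 rad) or (horizontal distance between nut_b_mid and stud_2_foot below 0.004 m and z of nut_b_mid in the frame of stud_2_foot below 0.0265 m and angle between nut_b_mid's own z axis and vertical below 0.1 rad) or (horizontal distance between nut_b_mid and stud_3_foot below 0.004 m and z of nut_b_mid in the frame of stud_3_foot below 0.0265 m and angle between nut_b_mid's own z axis and vertical below 0.1 rad) or (horizontal distance between nut_b_mid and stud_4_foot below 0.004 m and z of nut_b_mid in the frame of stud_4_foot below 0.0265 m and angle between nut_b_mid's own z axis and vertical below 0.1 rad)) and ((horizontal distance between nut_c_mid and stud_1_foot below 0.004 m and z of nut_c_mid in the frame of stud_1_foot below 0.0265 m and angle between nut_c_mid's own z axis and vertical below 0.1 rad) or (horizontal distance between nut_c_mid and stud_2_foot below 0.004 m and z of nut_c_mid in the frame of stud_2_foot below 0.0265 m and angle between nut_c_mid's own z axis and vertical below 0.1 rad) or (horizontal distance between nut_c_mid and stud_3_foot below 0.004 m and z of nut_c_mid in the frame of stud_3_foot below 0.0265 m and angle between nut_c_mid's own z axis and vertical below 0.1 rad) or (horizontal distance between nut_c_mid and stud_4_foot below 0.004 m and z of nut_c_mid in the frame of stud_4_foot below 0.0265 m and angle between nut_c_mid's own z axis and vertical below 0.1 rad)) and ((horizontal distance between nut_d_mid and stud_1_foot below 0.004 m and z of nut_d_mid in the frame of stud_1_foot below 0.0265 m and angle between nut_d_mid's own z axis and vertical below 0.1 rad) or (horizontal distance between nut_d_mid and stud_2_foot below 0.004 m and z of nut_d_mid in the frame of stud_2_foot below 0.0265 m and angle between nut_d_mid's own z axis and vertical below 0.1 rad) or (horizontal distance between nut_d_mid and stud_3_foot below 0.004 m and z of nut_d_mid in the frame of stud_3_foot below 0.0265 m and angle between nut_d_mid's own z axis and vertical below 0.1 rad) or (horizontal distance between nut_d_mid and stud_4_foot below 0.004 m and z of nut_d_mid in the frame of stud_4_foot below 0.0265 m and angle between nut_d_mid's own z axis and vertical below 0.1 rad))), for 0.2 s.
2. the tally lever is swung to its stop (value of joint tally_lever above 0.84 rad), for 0.05 s.
3. the tally lever has sprung back (value of joint tally_lever below 0.08 rad), for 0.2 s.
At the end, for the whole second after the job is handed in: Every nut present sits on a stud of its own, within 4 mm of its axis, level within 0.1 rad, its centre less than 26.5 mm above the strap face (that is, dropped in and turned to its stop), at rest; the tally lever is back at rest (under 0.08 rad) (all of step 1 and linear speed of each of nut_a, nut_b, nut_c, nut_d below 0.03 m/s and value of joint tally_lever below 0.08 rad); the robot touches nothing.
It fails at once if the dark weight is shoved away or knocked over (distance of weight_dark from where it was at the start of the episode above 0.04 m or angle between weight_dark's own z axis and vertical above 0.5 rad).
It fails at once if the paste tin is shoved away or knocked over (distance of paste_tin from where it was at the start of the episode above 0.04 m or angle between paste_tin's own z axis and vertical above 0.5 rad).
It fails at once if the spanner is shoved away or knocked over (distance of spanner from where it was at the start of the episode above 0.04 m or angle between spanner's own z axis and vertical above 0.5 rad).
Of nut_a, nut_b, nut_c, nut_d only 3 to 4 are there at a start; the rules pass over those that are not, and their reading is None.
At some moment in a run one of nut_a, nut_b, nut_c, nut_d may be knocked a few centimetres aside while the robot is not near it.
It also fails if it takes over 210 s, if anything falls off the work surface, if the arm or the gripper's body presses on something with over 40 N, if the wrist force passes 120 N, or if a joint passes its speed limit or range.

## Working session

There is one attempt and no reset: what is moved stays moved. The work goes in short steps, Python scripts to look and compute and a tool call to move; the robot and the scene stay as the last step left them, time stands still between calls to the robot, and variables do not carry over. Pictures are saved under pics/ and viewed, and the job is handed in when it is done.

Besides the shell and the picture viewer there is one more tool, called after "Request:" as name([rows], argument=value, ...), one row to a line, values as JSON. servo_tool: Moves the arm, as the interface text tells. Its arguments: {"type":"object","properties":{"commands":{"type":"array","items":{"type":"array","items":{"type":"number"}}}},"required":["commands"]}

```bash
mkdir -p pics; ls; cat > h.py <<'E'
import numpy as np, cv2, json
from rig import arm
def snap(name,fn):
    s=arm.get_state(); c=arm.read_camera(name)
    cv2.imwrite('pics/'+fn+'.png',c['img'][:,:,::-1])
    d={k:np.array(v).tolist() for k,v in c.items() if k!='img'}
    d['state']={k:np.array(v).tolist() for k,v in s.items()}
    json.dump(d,open('pics/'+fn+'.json','w'))
    return c
E
python3 - <<'E'
from h import *
s=arm.get_state(); print(s)
for n in ['scene','top','wrist']:
    c=snap(n,n+'0'); print({k:v for k,v in c.items() if k!='img'})
E
```

```text
pics
{'clock': 0.0, 'qpos': array([-75.44021131,  34.38530305,  -0.14664162,  91.6803079 ,
         0.10250701,  54.02394669,  -4.57373525]), 'qd': array([-0.0675944 , -0.04900784, -0.0122284 ,  0.00281455,  0.0049946 ,
       -0.14296305,  0.01097841]), 'joint_efforts': array([ 2.33439823e-04, -7.65081096e+01,  1.49705697e+00, -2.52330261e+01,
       -5.25071996e-02,  1.71197945e-02,  1.48860254e-04]), 'position': array([0.23532761, 0.68518823, 0.19295374]), 'orientation': array([-1.79910862e+02,  7.17531942e-03,  1.61047846e+02]), 'wrist_force': array([0.48558981, 0.01322347, 0.46323394]), 'wrist_torque': array([-0.00503162,  0.01865298,  0.00757044]), 'finger_gap': 0.0929804382410993}
{'intrinsics': array([[448.74085731,   0.        , 279.80300962],
       [  0.        , 448.74085731, 213.39901475],
       [  0.        ,   0.        ,   1.        ]]), 'dist_coeffs': array([0.03799468, 0.        , 0.        , 0.        , 0.        ]), 'R': array([[ 0.82212136, -0.56921819,  0.01034939],
       [-0.38263996, -0.56592445, -0.730285  ],
       [ 0.42154848,  0.59642281, -0.68306421]])
[... 435 characters left out ...]
  0.01996002, -0.98407566]]), 't': array([0.04144272, 0.50739301, 1.29093853])}
{'intrinsics': array([[332.29009313,   0.        , 278.15873199],
       [  0.        , 332.29009313, 209.71373217],
       [  0.        ,   0.        ,   1.        ]]), 'dist_coeffs': array([-0.05098349,  0.        ,  0.        ,  0.        ,  0.        ]), 'tool_from_camera': array([[-8.41011688e-05, -9.58838729e-01, -2.83951202e-01,
         7.98745311e-02],
       [ 9.99999762e-01,  1.13994314e-04, -6.81114608e-04,
        -9.44362073e-04],
       [ 6.85447887e-04, -2.83951192e-01,  9.58838491e-01,
        -1.90747480e-01],
       [ 0.00000000e+00,  0.00000000e+00,  0.00000000e+00,
         1.00000000e+00]])}
```

View pics/scene0.png

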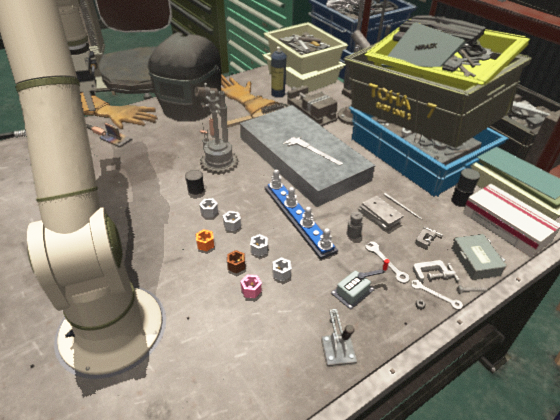

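View pics/top0.png

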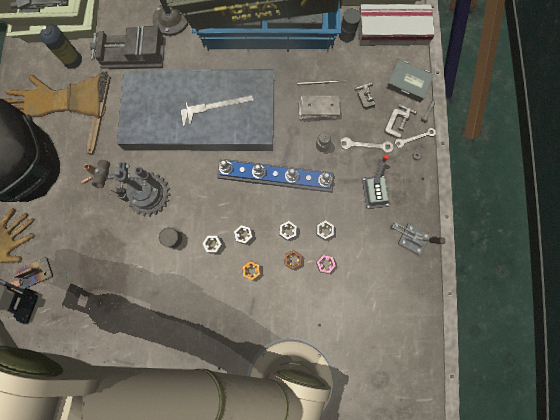

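View pics/wrist0.png

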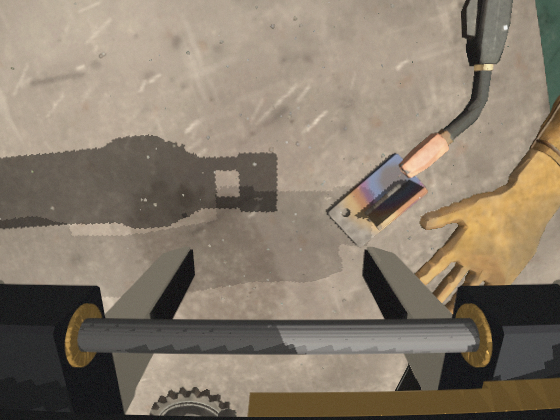

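```bash
cat >> h.py <<'E'
def load(fn):
    d=json.load(open('pics/'+fn+'.json')); d={k:(np.array(v) if k!='state' else v) for k,v in d.items()}
    return d
def pose(d):
    """camera centre and R_world_from_cam"""
    if 'R' in d: return -d['R'].T@d['t'], d['R'].T
    from scipy.spatial.transform import Rotation as Ro
    s=d['state']; Rt=Ro.from_euler('xyz',s['orientation'],degrees=True).as_matrix()
    T=d['tool_from_camera']; return Rt@T[:3,3]+np.array(s['position']), Rt@T[:3,:3]
def ray(d,uv):
    p=cv2.undistortPoints(np.array(uv,float).reshape(-1,1,2),d['intrinsics'],d['dist_coeffs']).reshape(-1,2)
    c,R=pose(d); v=np.c_[p,np.ones(len(p))]@R.T
    return c,v
def plane(d,uv,z):
    c,v=ray(d,uv); return c+v*((z-c[2])/v[:,2])[:,None]
def proj(d,X):
    c,R=pose(d); X=np.atleast_2d(X); rv=cv2.Rodrigues(R.T)[0]
    return cv2.projectPoints(X.astype(float),rv,-R.T@c,d['intrinsics'],d['dist_coeffs'])[0].reshape(-1,2)
def crop(fn,x,y,w,h,k,out):
    im=cv2.imread('pics/'+fn+'.png')[y:y+h,x:x+w]; cv2.imwrite('pics/'+out+'.png',cv2.resize(im,None,fx=k,fy=k,interpolation=cv2.INTER_CUBIC))
E
python3 - <<'E'
from h import *
crop('top0',190,130,200,150,4,'top0c')
crop('scene0',180,160,220,160,3.6,'scene0c')
d=load('top0')
print(plane(d,[(212,244),(243,235),(289,231),(325,230)],.036).round(3))
print(plane(d,[(226,166),(259,170),(292,175),(326,178)],.086).round(3))
print(plane(d,[(385,157)],.089).round(3),plane(d,[(325,143),(169,238),(340,144),(395,148)],.06).round(3))
E
```

```text
[[ 0.392  0.235  0.036]
 [ 0.42   0.145  0.036]
 [ 0.433  0.012  0.036]
 [ 0.438 -0.093  0.036]]
[[ 0.613  0.196  0.086]
 [ 0.602  0.1    0.086]
 [ 0.588  0.005  0.086]
 [ 0.581 -0.092  0.086]]
[[ 0.645 -0.262  0.089]] [[ 0.694 -0.092  0.06 ]
 [ 0.405  0.357  0.06 ]
 [ 0.691 -0.136  0.06 ]
 [ 0.681 -0.3    0.06 ]]
```

View pics/top0c.png

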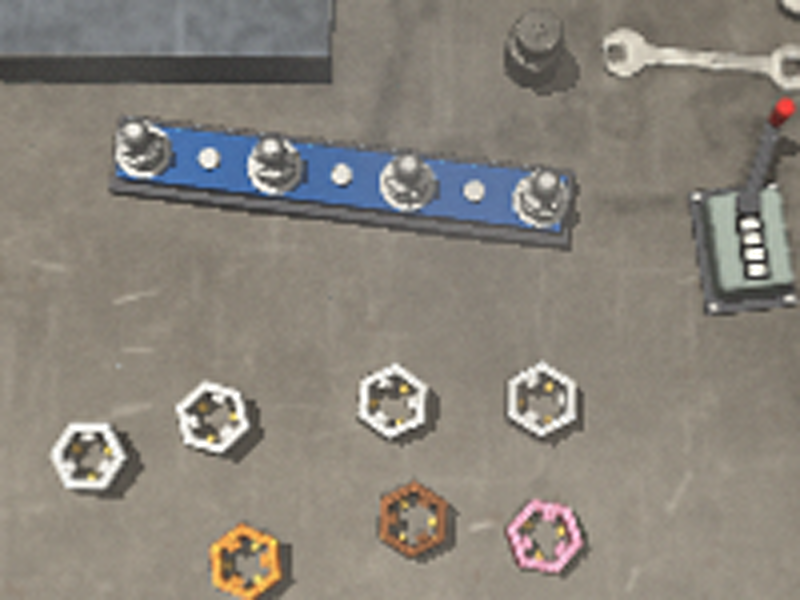

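View pics/scene0c.png

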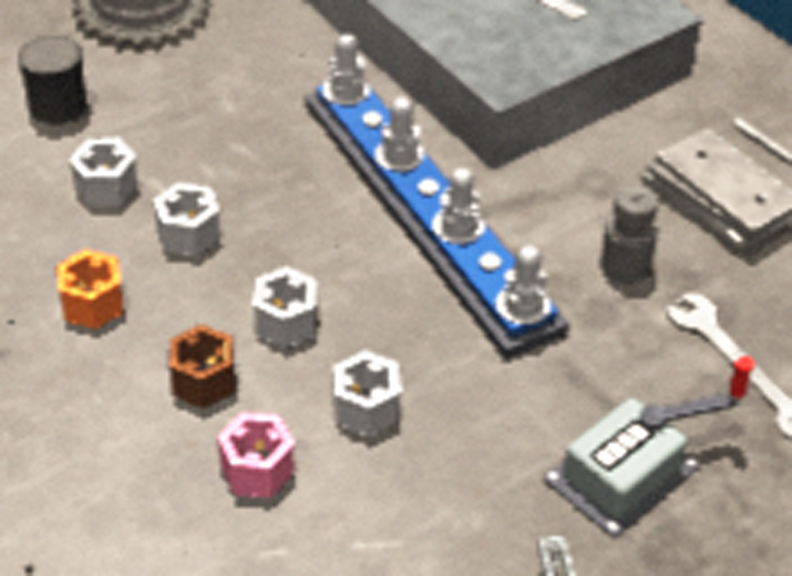

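Request:
servo_tool([
  [0.03,-0.04,0.05,-5,0],
  [0.05,-0.09,0.1,-10,0],
  [0.07,-0.14,0.11,-16,0],
  [0.09,-0.19,0.11,-22,0],
  [0.11,-0.24,0.11,-28,0],
  [0.13,-0.29,0.11,-34,0],
  [0.15,-0.34,0.11,-40,0],
  [0.17,-0.39,0.11,-46,0],
  [0.19,-0.44,0.11,-52,0],
  [0.21,-0.49,0.11,-58,0],
  [0.22,-0.54,0.11,-64,0],
  [0.23,-0.59,0.11,-71,0],
])

```text
clock: 1.35
position: [0.448, 0.1613, 0.3039]
orientation: [180.0, -0.0, 89.8]
wrist_force: [1.4, 0.8, 0.3]
finger_gap: 0.0926
```

```bash
python3 - <<'E'
from h import *
snap('wrist','w1');s=arm.get_state();print(s['clock'],s['position'],s['orientation'],s['qpos'])
E
```

```text
1.4 [0.44943733 0.15302102 0.30422184] [1.79930114e+02 1.24619767e-01 8.88740772e+01] [-47.37682004   9.85705275  25.765328   116.36531125  -5.04898335
  54.8305437  -20.15726813]
```

View pics/w1.png

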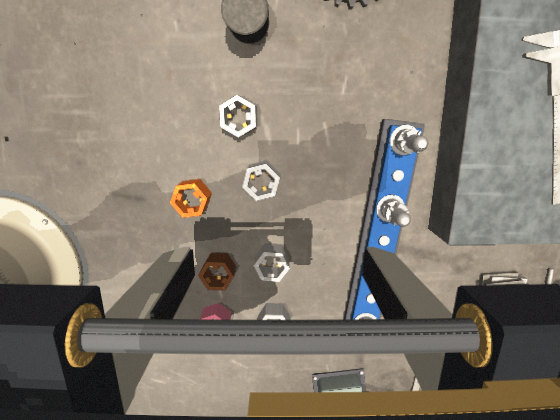

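```bash
cat >> h.py <<'E'
def nuts(fn,z=.036,thr=None,show=False,dmax=.034):
    d=load(fn); im=cv2.imread('pics/'+fn+'.png'); hsv=cv2.cvtColor(im,cv2.COLOR_BGR2HSV)
    out=[]
    for t in ([thr] if thr else [225,205,185,165,150]):
        m=((hsv[:,:,2]>t)&(hsv[:,:,1]<50)).astype(np.uint8)
        m=cv2.morphologyEx(m,cv2.MORPH_CLOSE,np.ones((3,3)))
        for c in cv2.findContours(m,cv2.RETR_EXTERNAL,cv2.CHAIN_APPROX_NONE)[0]:
            if cv2.contourArea(cv2.convexHull(c))<60: continue
            h=cv2.convexHull(c).reshape(-1,2).astype(float)
            P=plane(d,h,z)[:,:2]
            hp=P.astype(np.float32)*1000
            a=cv2.contourArea(hp)  # mm^2 ; hex AF48 = 1995
            if not 1500<a<2700: continue
            M=cv2.moments(hp); cen=np.array([M['m10'],M['m01']])/M['m00']/1000
            # orientation: width function over angle -> min width direction period 60
            best=[]
            for th in np.arange(0,60,.5):
                ws=0
                for k in range(3):
                    u=np.radians(th+60*k); q=P@[np.cos(u),np.sin(u)]; ws+=np.ptp(q)
                best.append((ws/3,th))
            w,th=min(best); W=max(best)[0]
            # centre from opposite flats
            U=np.array([[np.cos(np.radians(th+60*k)),np.sin(np.radians(th+60*k))] for k in range(3)])
            mid=[(( P@u).max()+(P@u).min())/2 for u in U]
            c2=np.linalg.lstsq(U,np.array(mid),rcond=None)[0]
            if W>.062 or w<.044: continue
            if any(np.hypot(*(c2-o[0]))<.02 for o in out): continue
            out.append((c2,cen,th,w,W,t))
    for o in sorted(out,key=lambda o:-o[0][1]): print(fn,'c',o[0].round(4),'cen',o[1].round(4),'flat',o[2],'w %.4f W %.4f t%d'%o[3:])
    return out
E
python3 - <<'E'
from h import *
nuts('w1');nuts('top0')
E
```

```text
w1 c [0.3923 0.2345] cen [0.3922 0.2345] flat 0.0 w 0.0474 W 0.0534 t225
w1 c [0.4222 0.1441] cen [0.4221 0.1442] flat 44.0 w 0.0465 W 0.0525 t225
w1 c [0.6167 0.1   ] cen [0.6149 0.1015] flat 1.0 w 0.0500 W 0.0530 t185
top0 c [0.7994 0.3237] cen [0.7991 0.3238] flat 6.0 w 0.0517 W 0.0534 t225
top0 c [0.3936 0.2375] cen [0.3936 0.2374] flat 58.5 w 0.0448 W 0.0503 t225
top0 c [0.4236 0.1471] cen [0.4231 0.147 ] flat 45.5 w 0.0459 W 0.0508 t225
top0 c [0.437  0.0157] cen [0.437  0.0158] flat 27.5 w 0.0456 W 0.0490 t225
top0 c [ 0.4397 -0.0922] cen [ 0.4395 -0.0924] flat 27.5 w 0.0450 W 0.0493 t225
top0 c [ 0.8142 -0.1041] cen [ 0.8157 -0.102 ] flat 1.0 w 0.0524 W 0.0572 t165
top0 c [ 0.8689 -0.2195] cen [ 0.8692 -0.2202] flat 28.0 w 0.0581 W 0.0602 t150
top0 c [ 0.5629 -0.2476] cen [ 0.5627 -0.2486] flat 50.0 w 0.0513 W 0.0551 t185
top0 c [ 0.9124 -0.3738] cen [ 0.9128 -0.3737] flat 35.0 w 0.0503 W 0.0536 t150
```

Request:
servo_tool([
  [0.02,-0.05,0.02,0,0],
  [0.04,-0.1,0.04,0,0],
  [0.06,-0.15,0.06,0,0],
  [0.06,-0.2,0.06,0,0],
  [0.06,-0.21,0.06,0,0],
  [0.06,-0.21,0.06,0,0],
  [0.06,-0.21,0.06,0,0],
])

```text
clock: 2.1
position: [0.5074, -0.0466, 0.3636]
orientation: [-180.0, -0.0, 90.0]
wrist_force: [-0.5, 0.1, 0.3]
finger_gap: 0.0931
```

```bash
python3 - <<'E'
from h import *
snap('wrist','w2');s=arm.get_state();print(s['clock'],s['position'],s['orientation'],s['qpos'])
nuts('w2')
E
```

```text
2.15 [ 0.5075056  -0.04563045  0.36344952] [-1.79966374e+02 -2.63420209e-02  9.00975985e+01] [-28.58122408  10.28771547  33.22005728 107.68342743  -6.28383096
  63.85492337   7.09364702]
w2 c [0.422  0.1441] cen [0.4221 0.1441] flat 44.5 w 0.0474 W 0.0533 t225
w2 c [0.1869 0.0863] cen [0.187  0.0854] flat 53.0 w 0.0455 W 0.0468 t165
w2 c [0.4356 0.0135] cen [0.4357 0.0135] flat 24.5 w 0.0468 W 0.0522 t225
w2 c [ 0.4384 -0.095 ] cen [ 0.4385 -0.0951] flat 30.0 w 0.0465 W 0.0521 t225
w2 c [ 0.339  -0.0973] cen [ 0.3392 -0.0973] flat 49.0 w 0.0466 W 0.0509 t225
w2 c [ 0.6956 -0.1626] cen [ 0.6968 -0.1603] flat 30.0 w 0.0532 W 0.0561 t185
w2 c [ 0.8681 -0.218 ] cen [ 0.8672 -0.2176] flat 21.0 w 0.0519 W 0.0573 t185
w2 c [ 0.5591 -0.2633] cen [ 0.5582 -0.2624] flat 37.5 w 0.0517 W 0.0555 t205
```

View pics/w2.png

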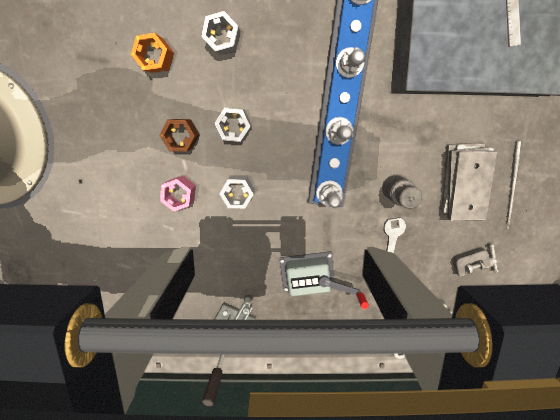

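```bash
python3 - <<'E'
from h import *
crop('w2',290,0,110,220,3.6,'w2c')
crop('w1',340,110,100,230,2.6,'w1c')
for fn in ['top0','w2','scene0','w1']:
    d=load(fn); im=cv2.imread('pics/'+fn+'.png'); hsv=cv2.cvtColor(im,cv2.COLOR_BGR2HSV)
    m=((hsv[:,:,0]>100)&(hsv[:,:,0]<125)&(hsv[:,:,1]>130)&(hsv[:,:,2]>60)).astype(np.uint8)
    m=cv2.morphologyEx(m,cv2.MORPH_OPEN,np.ones((3,3)))
    if fn=='top0': m[:140]=0
    if fn=='scene0': m[:180]=0; m[:,345:]=0;m[:,:250]=0
    p=np.argwhere(m)[:,::-1].astype(float)
    P=(plane(d,p,.026)[:,:2]*1000).astype(np.float32)
    print(fn,cv2.minAreaRect(P),len(p))
E
```

```text
top0 ((613.6776733398438, 116.70524597167969), (140.08192443847656, 41.84761428833008), 83.31507110595703) 364
w2 ((603.499267578125, 38.77008056640625), (303.8927001953125, 43.95613098144531), 83.46532440185547) 3456
scene0 ((601.01611328125, 32.29383850097656), (305.5200500488281, 44.676490783691406), 83.35753631591797) 394
w1 ((605.5670166015625, 65.60577392578125), (308.60308837890625, 45.16875076293945), 83.456787109375) 2575
```

View pics/w2c.png

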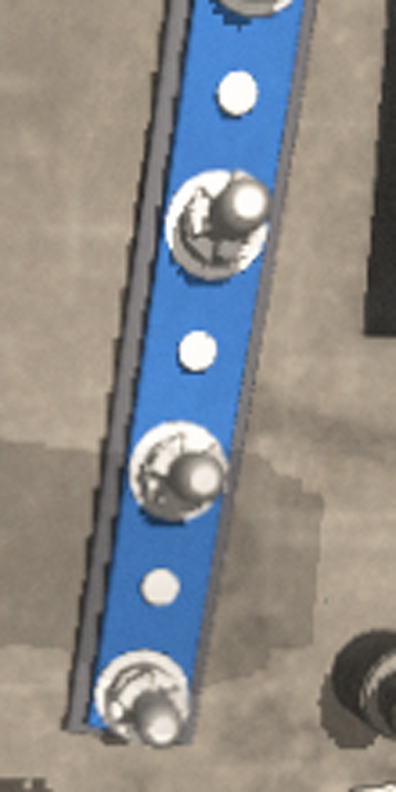

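View pics/w1c.png

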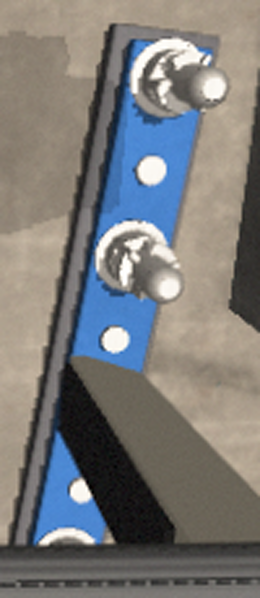

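```bash
python3 - <<'E'
from h import *
u=np.array([np.cos(np.radians(83.46)),np.sin(np.radians(83.46))])
for fn,boxes in [('w2',[(345,15,22,22),(335,88,22,20),(326,153,20,18)]),('w1',[(390,165,18,20),(377,231,15,20)])]:
    d=load(fn); im=cv2.imread('pics/'+fn+'.png')
    for x,y,w,h in boxes:
        s=im[y:y+h,x:x+w]; m=(s[:,:,2]>185); p=np.argwhere(m).mean(0)[::-1]+[x,y]
        P=plane(d,[p],.028)[0,:2]; print(fn,p.round(1),P.round(4),m.sum())
for fn,boxes in [('w2',[(340,45,35,40),(325,113,38,40)]),('w1',[(385,120,45,50)])]:
    pass
# tips: triangulate w1/w2/top
T={'s1':[('w1',(340+210/2.6,110+86/2.6))],'s2':[('w1',(340+167/2.6,110+284/2.6)),('w2',(290+246/3.6,203/3.6))],'s3':[('w2',(290+202/3.6,479/3.6))],'s4':[('w2',(290+157/3.6,722/3.6))]}
for k,v in T.items():
    for fn,p in v: print(k,fn,plane(load(fn),[p],.086)[0].round(4), )
E
```

```text
w2 [355.6  25.3] [0.6178 0.1531] 96
w2 [344.4  96.9] [0.6063 0.0535] 84
w2 [334.1 162.6] [ 0.595  -0.0462] 71
w1 [398. 175.] [0.6184 0.1526] 96
w1 [383.8 240.2] [0.6064 0.0526] 74
s1 w1 [0.6216 0.203  0.086 ]
s2 w1 [0.611 0.105 0.086]
s2 w2 [0.6112 0.1023 0.086 ]
s3 w2 [0.6001 0.0034 0.086 ]
s4 w2 [ 0.5871 -0.0932  0.086 ]
```

Request:
servo_tool([
  [-0.03,0.02,-0.03,-7,0],
  [-0.05,0.04,-0.07,-14,0],
  [-0.07,0.059,-0.11,-21,0],
  [-0.0715,0.059,-0.15,-28,0],
  [-0.0715,0.059,-0.19,-35.5,0],
  [-0.0715,0.059,-0.22,-35.5,0],
  [-0.0715,0.059,-0.22,-35.5,0],
  [-0.0715,0.059,-0.22,-35.5,0],
])

```text
clock: 2.95
position: [0.4359, 0.0131, 0.1439]
orientation: [-179.9, 0.1, 54.6]
wrist_force: [-0.2, 0.4, -0.4]
finger_gap: 0.0929
```

```bash
python3 - <<'E'
from h import *
snap('wrist','w3');s=arm.get_state();print(s['clock'],s['position'],s['orientation'],s['qpos'])
nuts('w3')
E
```

```text
3.0 [0.43665357 0.01294136 0.14463526] [ 1.79985599e+02 -3.26998265e-02  5.46311568e+01] [-31.32740006  21.58759339  29.89543482 132.33457837 -21.25983359
  30.43253401 -20.02838216]
w3 c [0.3911 0.2322] cen [0.3901 0.2313] flat 0.0 w 0.0446 W 0.0499 t225
w3 c [0.4222 0.1441] cen [0.4222 0.1441] flat 44.5 w 0.0475 W 0.0538 t225
w3 c [0.4361 0.0132] cen [0.4361 0.0132] flat 24.5 w 0.0471 W 0.0528 t225
```

View pics/w3.png

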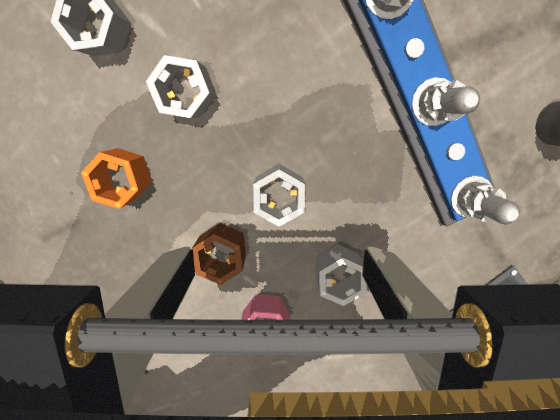

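Request:
servo_tool([
  [0,0,-0.04,0,0],
  [0,0,-0.08,0,0],
  [0,0,-0.11,0,0],
  [0,0,-0.13,0,0],
  [0,0,-0.136,0,0],
  [0,0,-0.136,0,0.6],
  [0,0,-0.136,0,0.6],
  [0,0,-0.136,0,0.6],
  [0,0,-0.136,0,0.6],
  [0,0,-0.136,0,0.6],
  [0,0,-0.136,0,0.6],
])

```text
clock: 4.1
position: [0.4363, 0.0125, 0.008]
orientation: [180.0, -0.0, 54.6]
wrist_force: [0.6, -0.5, -0.3]
finger_gap: 0.0498
```

Request:
servo_tool([
  [0,0,0,0,0.7],
  [0,0,0,0,0.7],
  [0,0,0,0,0.7],
  [0,0,0,0,0.7],
])

```text
clock: 4.5
position: [0.4363, 0.0125, 0.008]
orientation: [180.0, -0.0, 54.6]
wrist_force: [-0.4, 0.3, 6.0]
finger_gap: 0.0471
```

Request:
servo_tool([
  [0,0,0.04,0,0.7],
  [0,0,0.08,0,0.7],
  [0,0,0.12,0,0.7],
  [0.04,-0.003,0.13,0,0.7],
  [0.08,-0.006,0.13,0,0.7],
  [0.12,-0.009,0.13,0,0.7],
  [0.15,-0.009,0.13,0,0.7],
  [0.1645,-0.009,0.13,0,0.7],
  [0.1645,-0.009,0.13,0,0.7],
  [0.1645,-0.009,0.13,0,0.7],
  [0.1645,-0.009,0.13,0,0.7],
])

```text
clock: 5.6
position: [0.5991, 0.0033, 0.1374]
orientation: [-179.9, 0.1, 54.5]
wrist_force: [-0.5, 0.5, -2.7]
finger_gap: 0.047
```

```bash
python3 - <<'E'
from h import *
snap('wrist','w4');s=arm.get_state();print(s['clock'],s['position'],s['orientation'],s['qpos'],s['wrist_force'],s['wrist_torque'])
nuts('w4',z=s['position'][2]+.028)
snap('scene','sc4')
E
```

```text
5.65 [0.59938157 0.00329138 0.13761163] [-1.79937877e+02  2.95140523e-02  5.45303834e+01] [-26.2919912   32.74775482  31.0191275  112.8388434  -25.07844414
  41.15680649 -15.50467268] [ 0.30992302 -0.14070625 -2.64679637] [-0.04950102  0.16284133  0.01142099]
w4 c [ 0.7366 -0.0145] cen [ 0.7404 -0.0127] flat 37.5 w 0.0528 W 0.0549 t205
```

View pics/w4.png

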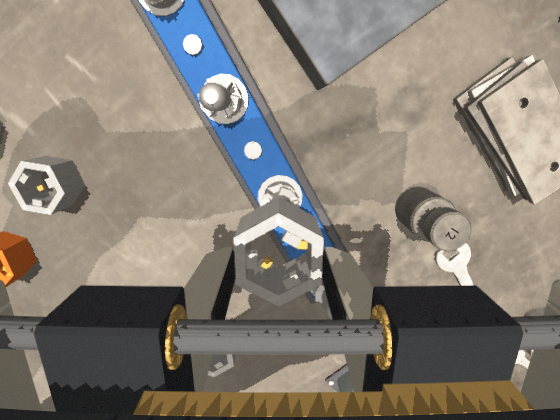

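View pics/sc4.png

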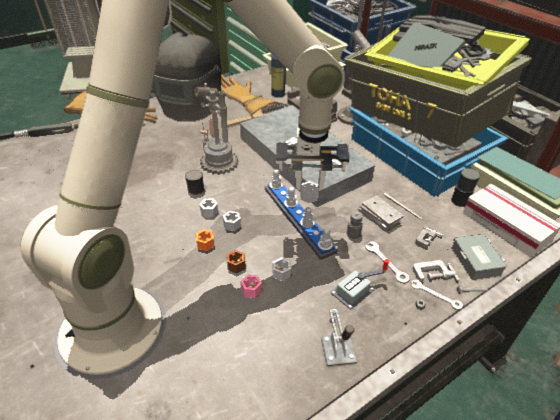

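```bash
python3 - <<'E'
from h import *
crop('w4',210,180,140,140,5,'w4c')
E
```

```text
(no output)
```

View pics/w4c.png

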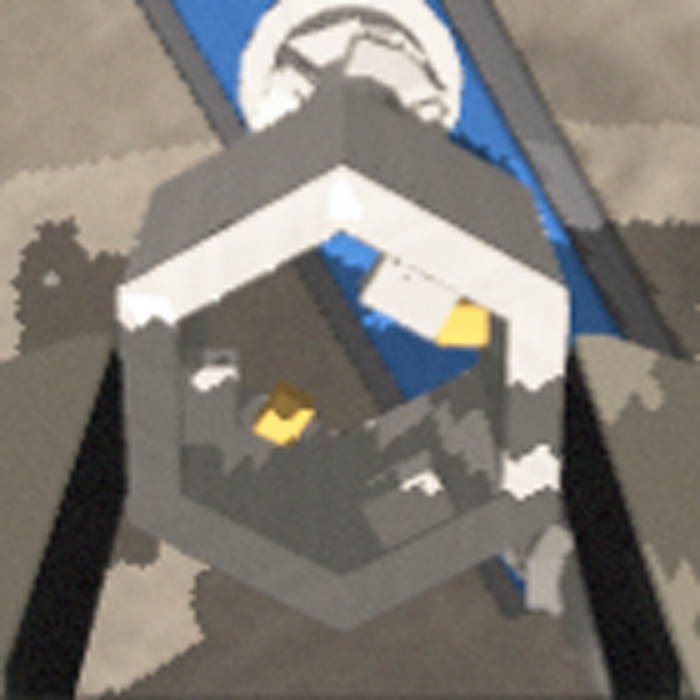

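```bash
cat >> h.py <<'E'
def held(fn,pts,k,x0,y0,h=.028):
    """pts crop pixels of hex top corners (all six, or opposing) -> tool-frame centre offset & world centre"""
    d=load(fn); s=d['state']; p=np.array(pts,float)/k+[x0,y0]
    P=plane(d,p,s['position'][2]+h); c=P.mean(0)[:2]
    o=c-np.array(s['position'][:2]); a=np.radians(s['orientation'][2])
    print('world centre',c.round(4),'tool off x %.4f y %.4f'%(o@[np.cos(a),np.sin(a)],o@[np.sin(a),-np.cos(a)]))
    print((np.linalg.norm(P[:,:2]-c,axis=1)*1000).round(1))
    return c
E
python3 - <<'E'
from h import *
held('w4',[(342,165),(118,292),(570,288),(128,525),(560,515),(345,630)],5,210,180)
E
```

```text
world centre [0.5996 0.0039] tool off x 0.0007 y 0.0000
[27.3 27.2 27.5 27.6 27.  27.4]
```

Request:
servo_tool([
  [0.001,-0.0004,-0.02,0,0.7],
  [0.001,-0.0004,-0.045,0,0.7],
  [0.001,-0.0004,-0.06,0,0.7],
  [0.001,-0.0004,-0.068,0,0.7],
  [0.001,-0.0004,-0.072,0,0.7],
  [0.001,-0.0004,-0.072,0,0.7],
])

```text
clock: 6.3
position: [0.6017, 0.0028, 0.0657]
orientation: [-180.0, 0.0, 54.5]
wrist_force: [0.3, -0.4, -2.6]
finger_gap: 0.047
```

Request:
servo_tool([
  [-0.0008,0.0003,-0.003,0,0.7],
  [-0.0008,0.0003,-0.005,0,0.7],
  [-0.0008,0.0003,-0.007,0,0.7],
  [-0.0008,0.0003,-0.007,0,0.7],
])

```text
clock: 6.7
position: [0.601, 0.0033, 0.0588]
orientation: [180.0, -0.0, 54.5]
wrist_force: [0.1, -0.2, -2.2]
finger_gap: 0.047
```

Request:
servo_tool([
  [0,0,-0.002,0,0.7],
  [0,0,-0.003,0,0.7],
  [0,0,-0.004,0,0.7],
  [0,0,-0.004,0,0.7],
])

```text
clock: 7.1
position: [0.6008, 0.0032, 0.0548]
orientation: [-180.0, 0.0, 54.5]
wrist_force: [-1.2, 0.4, 1.5]
finger_gap: 0.047
```

Request:
servo_tool([
  [0,0,-0.001,0,0.7],
  [0,0,-0.001,0,0.7],
  [0,0,-0.001,0,0.7],
])

```text
clock: 7.4
position: [0.601, 0.0033, 0.0539]
orientation: [180.0, -0.0, 54.5]
wrist_force: [-0.6, 0.1, 3.8]
finger_gap: 0.0471
```

Request:
servo_tool([
  [0,0,0,8,0.7],
  [0,0,0,16,0.7],
  [0,0,0,16,0.7],
])

```text
clock: 7.7
position: [0.6014, 0.0041, 0.054]
orientation: [180.0, -0.1, 70.6]
wrist_force: [1.0, 3.6, 3.5]
finger_gap: 0.0486
```

```bash
cat > st.py <<'E'
from rig import arm
s=arm.get_state();print(s['clock'],s['position'].round(4),s['orientation'][2].round(1),'F',s['wrist_force'].round(2),'T',s['wrist_torque'].round(3),'gap',round(s['finger_gap'],4),'q7',s['qpos'].round(0))
E
python3 st.py;python3 - <<'E'
from h import *
snap('wrist','w5');crop('w5',210,180,140,140,5,'w5c')
E
```

```text
7.7 [0.6014 0.0041 0.054 ] 70.6 F [0.97 3.61 3.46] T [ 0.909  0.052 -1.072] gap 0.0486 q7 [-19.  38.  21. 115. -25.  31.  -0.]
```

View pics/w5c.png

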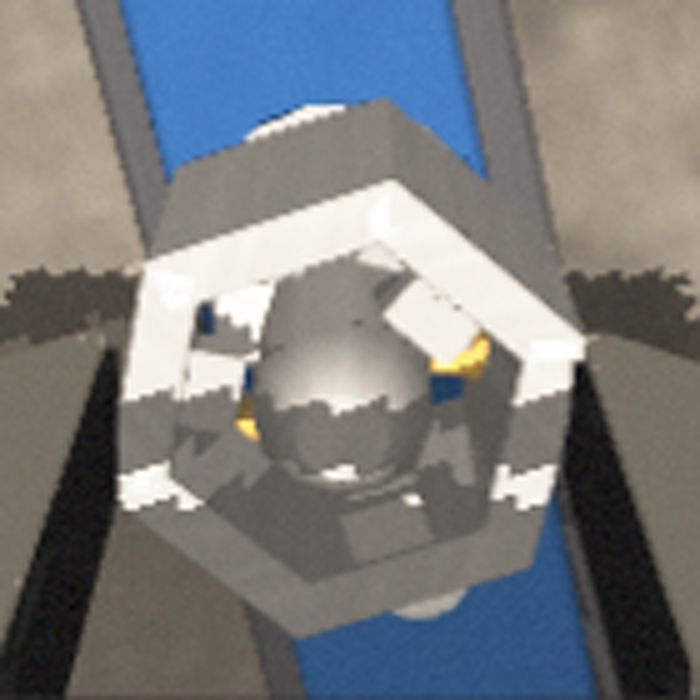

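Request:
servo_tool([
  [0,0,0,-8,0.7],
  [0,0,0,-8,0.42],
  [0,0,0,-8,0.42],
  [0,0,0,-8,0.42],
])

```text
clock: 8.15
position: [0.6006, 0.0029, 0.0535]
orientation: [-180.0, 0.1, 62.7]
wrist_force: [0.0, -0.1, -0.3]
finger_gap: 0.0541
```

```bash
python3 st.py;python3 - <<'E'
from h import *
snap('wrist','w6');crop('w6',210,180,140,140,5,'w6c')
E
```

```text
8.15 [0.6006 0.0029 0.0535] 62.7 F [ 0.   -0.05 -0.27] T [-0.077  0.116 -0.022] gap 0.0541 q7 [-21.  39.  23. 116. -28.  31.  -5.]
```

View pics/w6c.png

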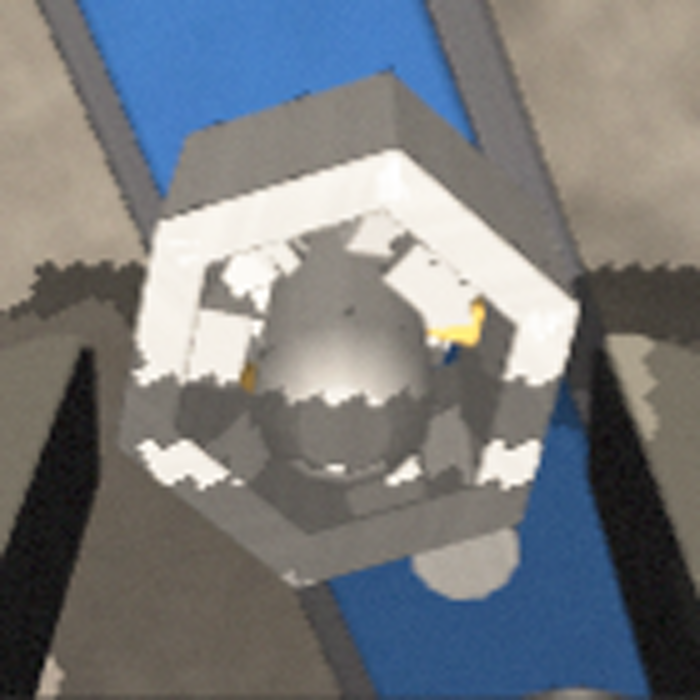

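```bash
cat >> h.py <<'E'
def hexz(fn,pts,k,x0,y0):
    """6 corners in order -> solve top height from 27.5 circumradius, centre, angle of flats"""
    d=load(fn); p=np.array(pts,float)/k+[x0,y0]
    for z in np.arange(.04,.125,.0025):
        P=plane(d,p,z)[:,:2]; c=P.mean(0); r=np.linalg.norm(P-c,axis=1).mean()
        if r<.0277: break
    q=P-c; th=np.degrees(np.arctan2(q[:,1],q[:,0])); 
    a=np.angle(np.exp(1j*np.radians(th*6)).mean(),deg=True)/6
    print('top z~%.4f centre'%z,c.round(4),'flat normal %.1f mod60'%((a+30)%60), (np.linalg.norm(q,axis=1)*1000).round(1))
E
python3 - <<'E'
from h import *
hexz('w6',[(395,150),(158,222),(120,440),(298,582),(520,520),(578,308)],5,210,180)
hexz('w5',[(390,180),(145,265),(120,505),(300,637),(530,567),(582,345)],5,210,180)
hexz('w4',[(342,165),(118,292),(128,525),(345,630),(560,515),(570,288)],5,210,180)
E
```

```text
top z~0.0700 centre [0.6003 0.0025] flat normal 20.7 mod60 [27.4 27.8 27.3 27.4 27.7 27.5]
top z~0.0800 centre [0.6006 0.0025] flat normal 30.6 mod60 [28.1 27.9 26.9 27.4 27.5 27.1]
top z~0.1225 centre [ 0.5877 -0.0128] flat normal 25.2 mod60 [34.5 34.4 34.9 34.6 34.1 34.7]
```

Request:
servo_tool([
  [0,0,0,0,0.3],
  [0,0,0,-6,0.3],
  [0,0,-0.004,-12,0.3],
  [0,0,-0.008,-12,0.3],
  [0,0,-0.008,-12,0.7],
  [0,0,-0.008,-12,0.7],
  [0,0,-0.008,-12,0.7],
  [0,0,-0.008,-12,0.7],
])

```text
clock: 9.0
position: [0.6008, 0.0032, 0.0458]
orientation: [-180.0, -0.0, 50.6]
wrist_force: [-0.3, -0.3, -0.2]
finger_gap: 0.0469
```

```bash
python3 st.py;python3 - <<'E'
from h import *
snap('wrist','w7');crop('w7',210,180,140,140,5,'w7c')
E
```

```text
9.0 [0.6008 0.0032 0.0458] 50.6 F [-0.35 -0.28 -0.2 ] T [-0.027  0.191  0.007] gap 0.0469 q7 [-22.  40.  26. 116. -32.  31. -13.]
```

View pics/w7c.png

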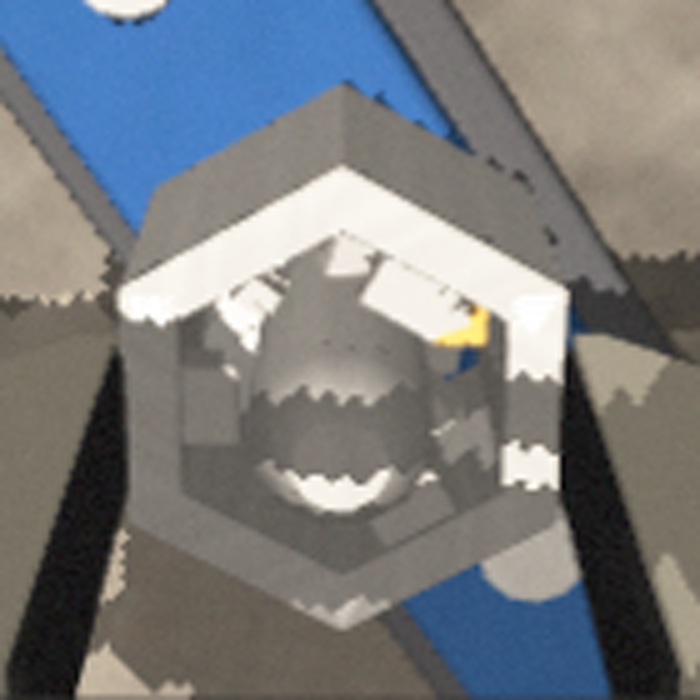

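Request:
servo_tool([
  [0,0,0,-8,0.7],
  [0,0,0,-16,0.7],
  [0,0,0,-24,0.7],
  [0,0,0,-32,0.7],
  [0,0,0,-40,0.7],
  [0,0,0,-40,0.7],
])

```text
clock: 9.65
position: [0.6009, 0.0036, 0.0457]
orientation: [180.0, 0.0, 10.5]
wrist_force: [-1.3, 0.5, 0.8]
finger_gap: 0.047
```

```bash
python3 st.py
```

```text
9.65 [0.6009 0.0036 0.0457] 10.5 F [-1.28  0.53  0.83] T [ 0.277  0.275 -0.038] gap 0.047 q7 [-29.  43.  37. 116. -44.  36. -41.]
```

Request:
servo_tool([
  [0,0,0,-8,0.7],
  [0,0,0,-8,0.7],
])

```text
clock: 9.85
position: [0.6007, 0.0036, 0.0455]
orientation: [180.0, 0.0, 2.7]
wrist_force: [0.6, 1.4, -1.1]
finger_gap: 0.0468
```

```bash
python3 st.py
```

```text
9.85 [0.6007 0.0036 0.0455] 2.7 F [ 0.58  1.42 -1.06] T [ 0.215  0.163 -0.006] gap 0.0468 q7 [-30.  43.  39. 116. -46.  37. -47.]
```

Request:
servo_tool([
  [0,0,0,-8,0.7],
  [0,0,0,-8,0.7],
])

```text
clock: 10.05
position: [0.6006, 0.0033, 0.0454]
orientation: [180.0, 0.0, -5.2]
wrist_force: [0.2, 0.8, -3.2]
finger_gap: 0.0468
```

```bash
python3 st.py
```

```text
10.05 [0.6006 0.0033 0.0454] -5.2 F [ 0.19  0.81 -3.21] T [0.263 0.132 0.019] gap 0.0468 q7 [-31.  44.  41. 116. -48.  38. -53.]
```

Request:
servo_tool([
  [0,0,0,-8,0.7],
  [0,0,0,-8,0.7],
])

```text
clock: 10.25
position: [0.6007, 0.0032, 0.0454]
orientation: [180.0, 0.0, -13.2]
wrist_force: [-0.7, 0.5, -3.0]
finger_gap: 0.0468
```

```bash
python3 st.py
```

```text
10.25 [0.6007 0.0032 0.0454] -13.2 F [-0.71  0.46 -2.96] T [ 0.143  0.203 -0.007] gap 0.0468 q7 [-33.  45.  43. 117. -50.  39. -59.]
```

Request:
servo_tool([
  [0,0,0,-8,0.7],
  [0,0,0,-8,0.7],
])

```text
clock: 10.45
position: [0.6006, 0.0044, 0.0454]
orientation: [-180.0, 0.1, -21.1]
wrist_force: [0.6, 4.5, -3.1]
finger_gap: 0.0474
```

```bash
python3 st.py
```

```text
10.45 [0.6006 0.0044 0.0454] -21.1 F [ 0.62  4.46 -3.11] T [1.195 0.086 0.018] gap 0.0474 q7 [-34.  46.  45. 117. -52.  40. -65.]
```

Request:
servo_tool([
  [0,0,0,-5,0.7],
  [0,0,0,-5,0.7],
])

```text
clock: 10.65
position: [0.6008, 0.0045, 0.0454]
orientation: [-180.0, 0.1, -25.9]
wrist_force: [0.1, 5.3, -3.7]
finger_gap: 0.0473
```

```bash
python3 st.py
```

```text
10.65 [0.6008 0.0045 0.0454] -25.9 F [ 0.14  5.31 -3.68] T [1.435 0.021 0.572] gap 0.0473 q7 [-34.  46.  46. 117. -53.  41. -69.]
```

Request:
servo_tool([
  [0,0,0,0,0.3],
  [0,0,0,0,0.3],
  [0,0,0,0,0.3],
])

```text
clock: 10.95
position: [0.6011, 0.0021, 0.0461]
orientation: [180.0, -0.1, -26.3]
wrist_force: [-0.6, 0.1, 0.2]
finger_gap: 0.0639
```

```bash
python3 st.py;python3 - <<'E'
from h import *
snap('wrist','w8');crop('w8',210,180,140,140,5,'w8c')
E
```

```text
10.95 [0.6011 0.0021 0.0461] -26.3 F [-0.61  0.14  0.24] T [ 0.039  0.102 -0.008] gap 0.0639 q7 [-34.  46.  47. 117. -53.  41. -69.]
```

View pics/w8c.png

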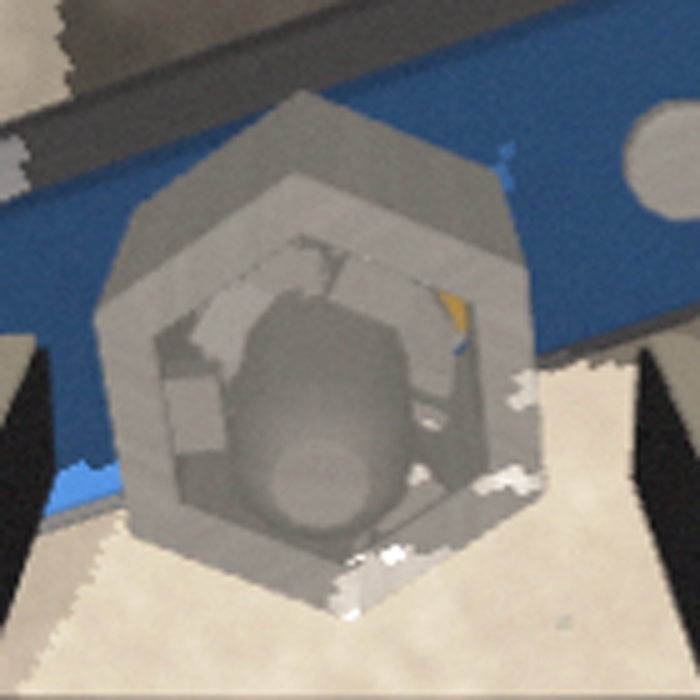

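```bash
sed -i 's/np.arange(.04,.125,.0025)/np.arange(.04,.16,.0005)/; s/r<.0277/r<.0275/' h.py; python3 - <<'E'
from h import *
hexz('w8',[(296,172),(95,322),(128,530),(350,620),(545,490),(528,270)],5,210,180)
hexz('w7',[(342,165),(118,292),(128,520),(345,630),(560,510),(570,292)],5,210,180)
hexz('w6',[(395,150),(158,222),(120,440),(298,582),(520,520),(578,308)],5,210,180)
E
```

```text
top z~0.0670 centre [0.5999 0.0036] flat normal 10.0 mod60 [27.6 27.1 27.4 27.6 27.3 27.6]
top z~0.0720 centre [0.6008 0.0031] flat normal 21.1 mod60 [27.5 27.5 27.7 27.8 27.1 27.5]
top z~0.0705 centre [0.6004 0.0027] flat normal 20.7 mod60 [27.3 27.7 27.2 27.3 27.7 27.5]
```

Request:
servo_tool([
  [0,0,0.04,0,0.1],
  [0,0,0.08,0,0],
  [-0.02,0.015,0.11,8.5,0],
  [-0.04,0.03,0.12,17,0],
  [-0.06,0.045,0.12,25.5,0],
  [-0.08,0.06,0.12,34,0],
  [-0.1,0.08,0.12,42.5,0],
  [-0.12,0.1,0.12,51,0],
  [-0.14,0.12,0.12,59.5,0],
  [-0.16,0.13,0.12,68,0],
  [-0.17,0.142,0.11,76.5,0],
  [-0.179,0.142,0.1,85,0],
])

```text
clock: 12.2
position: [0.4216, 0.1466, 0.1459]
orientation: [180.0, -0.1, 59.1]
wrist_force: [0.5, -0.3, 0.3]
finger_gap: 0.0931
```

Request:
servo_tool([
  [0,0,0,8,0],
  [0,0,0,15.8,0],
  [0,0,0,15.8,0],
  [0,0,0,15.8,0],
])

```text
clock: 12.6
position: [0.4222, 0.1448, 0.146]
orientation: [180.0, -0.0, 74.1]
wrist_force: [-0.5, -0.3, 0.1]
finger_gap: 0.0932
```

```bash
python3 st.py;python3 - <<'E'
from h import *
snap('wrist','w9');nuts('w9')
E
```

```text
12.6 [0.4222 0.1448 0.146 ] 74.1 F [-0.45 -0.31  0.06] T [-0.076  0.137 -0.007] gap 0.0932 q7 [-48.  22.  30. 131. -21.  31. -18.]
w9 c [0.3397 0.3299] cen [0.3348 0.3318] flat 12.5 w 0.0571 W 0.0596 t185
w9 c [0.397  0.2825] cen [0.3958 0.2817] flat 25.0 w 0.0531 W 0.0569 t185
w9 c [0.3924 0.2348] cen [0.3924 0.2349] flat 0.0 w 0.0476 W 0.0538 t225
w9 c [0.6313 0.2101] cen [0.6319 0.2096] flat 29.5 w 0.0559 W 0.0586 t165
w9 c [0.4223 0.1443] cen [0.4222 0.1442] flat 45.0 w 0.0468 W 0.0532 t225
w9 c [ 0.3982 -0.0576] cen [ 0.3965 -0.0572] flat 24.0 w 0.0501 W 0.0526 t185
w9 c [ 0.2772 -0.0766] cen [ 0.2806 -0.0784] flat 15.0 w 0.0585 W 0.0600 t185
```

View pics/w9.png

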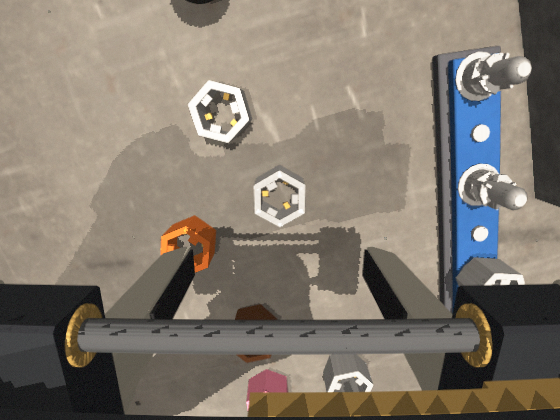

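Request:
servo_tool([
  [0,-0.0005,-0.04,0.4,0.2],
  [0,-0.0005,-0.08,0.4,0.2],
  [0,-0.0005,-0.11,0.4,0.2],
  [0,-0.0005,-0.13,0.4,0.2],
  [0,-0.0005,-0.138,0.4,0.2],
  [0,-0.0005,-0.138,0.4,0.7],
  [0,-0.0005,-0.138,0.4,0.7],
  [0,-0.0005,-0.138,0.4,0.7],
  [0,-0.0005,-0.138,0.4,0.7],
  [0,-0.0005,-0.138,0.4,0.7],
  [0,-0.0005,-0.138,0.4,0.7],
])

```text
clock: 13.75
position: [0.4225, 0.1451, 0.0086]
orientation: [179.9, -0.1, 74.8]
wrist_force: [0.4, -0.5, 8.2]
finger_gap: 0.0474
```

Request:
servo_tool([
  [0,0,0.04,0,0.7],
  [0,0,0.08,0,0.7],
  [0.01,0,0.12,0,0.7],
  [0.04,-0.01,0.129,0,0.7],
  [0.08,-0.02,0.129,0,0.7],
  [0.12,-0.03,0.129,0,0.7],
  [0.16,-0.04,0.129,0,0.7],
  [0.19,-0.0415,0.129,0,0.7],
  [0.19,-0.0415,0.129,0,0.7],
  [0.19,-0.0415,0.129,0,0.7],
  [0.19,-0.0415,0.129,0,0.7],
])

```text
clock: 14.85
position: [0.6102, 0.1035, 0.1365]
orientation: [-179.9, 0.0, 74.8]
wrist_force: [0.3, 0.1, -2.5]
finger_gap: 0.0467
```

```bash
python3 st.py;python3 - <<'E'
from h import *
snap('wrist','w10');crop('w10',210,180,140,140,5,'w10c')
E
```

```text
14.85 [0.6102 0.1035 0.1365] 74.8 F [ 0.29  0.05 -2.46] T [-0.05   0.086  0.06 ] gap 0.0467 q7 [-34.  34.  30. 110. -24.  42.  -6.]
```

View pics/w10c.png

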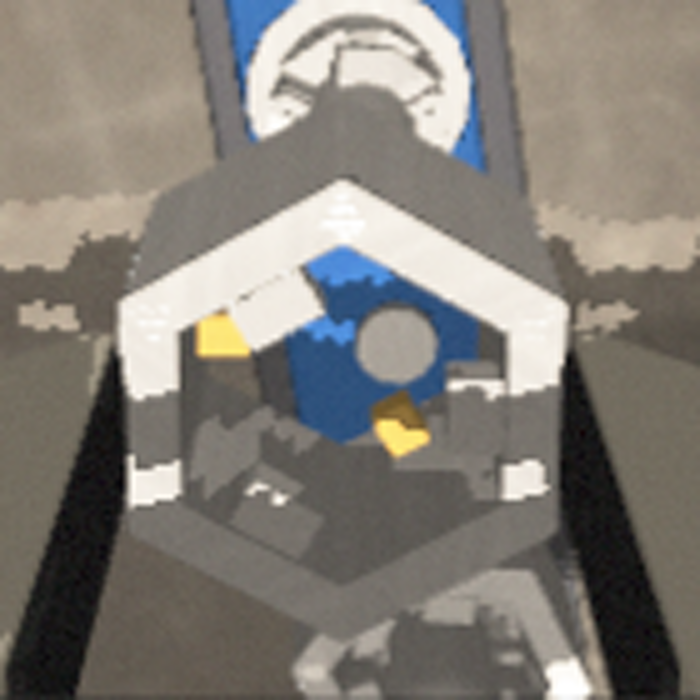

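```bash
python3 - <<'E'
from h import *
held('w10',[(343,180),(120,303),(130,540),(345,640),(560,530),(568,300)],5,210,180)
E
```

```text
world centre [0.6097 0.103 ] tool off x -0.0006 y -0.0003
[27.2 27.3 27.7 27.1 27.2 27.4]
```

Request:
servo_tool([
  [0.001,0,-0.02,0,0.7],
  [0.001,0,-0.045,0,0.7],
  [0.001,0,-0.06,0,0.7],
  [0.001,0,-0.068,0,0.7],
  [0.001,0,-0.071,0,0.7],
  [0.001,0,-0.071,0,0.7],
])

```text
clock: 15.5
position: [0.6129, 0.1032, 0.0659]
orientation: [180.0, 0.0, 74.7]
wrist_force: [-0.0, -1.4, -1.8]
finger_gap: 0.0471
```

Request:
servo_tool([
  [-0.0003,0.0002,-0.003,0,0.7],
  [-0.0003,0.0002,-0.006,0,0.7],
  [-0.0003,0.0002,-0.008,0,0.7],
  [-0.0003,0.0002,-0.008,0,0.7],
])

```text
clock: 15.9
position: [0.6125, 0.1034, 0.0576]
orientation: [-180.0, 0.0, 74.7]
wrist_force: [0.2, 0.1, -3.1]
finger_gap: 0.0469
```

```bash
python3 st.py
```

```text
15.9 [0.6125 0.1034 0.0576] 74.7 F [ 0.23  0.05 -3.09] T [-0.107  0.149  0.007] gap 0.0469 q7 [-31.  40.  25. 113. -29.  34.  -2.]
```

Request:
servo_tool([
  [0,0,-0.0015,0,0.7],
  [0,0,-0.003,0,0.7],
  [0,0,-0.003,0,0.7],
])

```text
clock: 16.2
position: [0.6128, 0.1034, 0.0562]
orientation: [180.0, -0.1, 74.7]
wrist_force: [-4.9, -0.7, 14.4]
finger_gap: 0.0475
```

```bash
python3 st.py
```

```text
16.2 [0.6128 0.1034 0.0562] 74.7 F [-4.94 -0.68 14.44] T [-0.063  1.157  0.039] gap 0.0475 q7 [-31.  40.  25. 113. -29.  33.  -2.]
```

Request:
servo_tool([
  [0,0,0.001,0,0.7],
  [0,0,0.001,8,0.7],
  [0,0,0.001,16,0.7],
  [0,0,0.001,16,0.7],
])

```text
clock: 16.6
position: [0.6136, 0.1036, 0.0572]
orientation: [179.9, -0.1, 91.0]
wrist_force: [-2.1, 0.2, 9.3]
finger_gap: 0.0469
```

```bash
python3 st.py
```

```text
16.6 [0.6136 0.1036 0.0572] 91.0 F [-2.08  0.2   9.26] T [0.015 0.455 0.041] gap 0.0469 q7 [-28.  39.  20. 113. -24.  32.   9.]
```

Turning freely, riding on the thread ends. Continue.

Request:
servo_tool([
  [-0.0005,0,0,8,0.7],
  [-0.0005,0,0,16,0.7],
  [-0.0005,0,0,16,0.7],
])

```text
clock: 16.9
position: [0.6138, 0.1037, 0.058]
orientation: [179.8, -0.0, 107.0]
wrist_force: [-2.1, -0.2, 16.9]
finger_gap: 0.0469
```

```bash
python3 st.py
```

```text
16.9 [0.6138 0.1037 0.058 ] 107.0 F [-2.1  -0.18 16.88] T [-0.038  0.577  0.101] gap 0.0469 q7 [-25.  38.  16. 112. -19.  32.  20.]
```

Request:
servo_tool([
  [0,0,0,8,0.7],
  [0,0,0,16,0.7],
  [0,0,0,16,0.7],
])

```text
clock: 17.2
position: [0.6143, 0.1036, 0.0579]
orientation: [179.7, 0.1, 123.0]
wrist_force: [-0.2, 0.8, 14.1]
finger_gap: 0.0468
```

```bash
python3 st.py
```

```text
17.2 [0.6143 0.1036 0.0579] 123.0 F [-0.23  0.83 14.14] T [0.033 0.15  0.096] gap 0.0468 q7 [-22.  38.  11. 112. -13.  31.  31.]
```

Request:
servo_tool([
  [-0.001,0,0,8,0.7],
  [-0.001,0,0,16,0.7],
  [-0.001,0,0,16,0.7],
])

```text
clock: 17.5
position: [0.6118, 0.1036, 0.0562]
orientation: [179.9, 0.0, 138.9]
wrist_force: [1.0, 1.9, -1.8]
finger_gap: 0.0472
```

```bash
python3 st.py
```

```text
17.5 [0.6118 0.1036 0.0562] 138.9 F [ 1.04  1.94 -1.81] T [ 0.309 -0.317 -0.028] gap 0.0472 q7 [-19.  37.   7. 112.  -8.  31.  42.]
```

Request:
servo_tool([
  [0,0,0,8,0.7],
  [0,0,0,8,0.7],
])

```text
clock: 17.7
position: [0.6119, 0.1039, 0.0559]
orientation: [179.9, 0.0, 146.7]
wrist_force: [3.4, 1.9, -2.7]
finger_gap: 0.0467
```

```bash
python3 st.py
```

```text
17.7 [0.6119 0.1039 0.0559] 146.7 F [ 3.41  1.88 -2.67] T [ 0.559 -0.54  -0.016] gap 0.0467 q7 [-18.  37.   5. 112.  -6.  31.  47.]
```

Request:
servo_tool([
  [0,0,0,-3,0.7],
  [0,0,0,-3,0.4],
  [0,0,0,-3,0.4],
  [0,0,0,-3,0.4],
])

```text
clock: 18.1
position: [0.6108, 0.1032, 0.0557]
orientation: [-180.0, -0.0, 143.7]
wrist_force: [-0.1, -0.1, -0.6]
finger_gap: 0.0556
```

```bash
python3 st.py;python3 - <<'E'
from h import *
snap('wrist','w11');crop('w11',210,180,140,140,5,'w11c')
E
```

```text
18.1 [0.6108 0.1032 0.0557] 143.7 F [-0.15 -0.13 -0.56] T [ 0.015 -0.008  0.012] gap 0.0556 q7 [-18.  37.   6. 112.  -6.  31.  45.]
```

View pics/w11c.png

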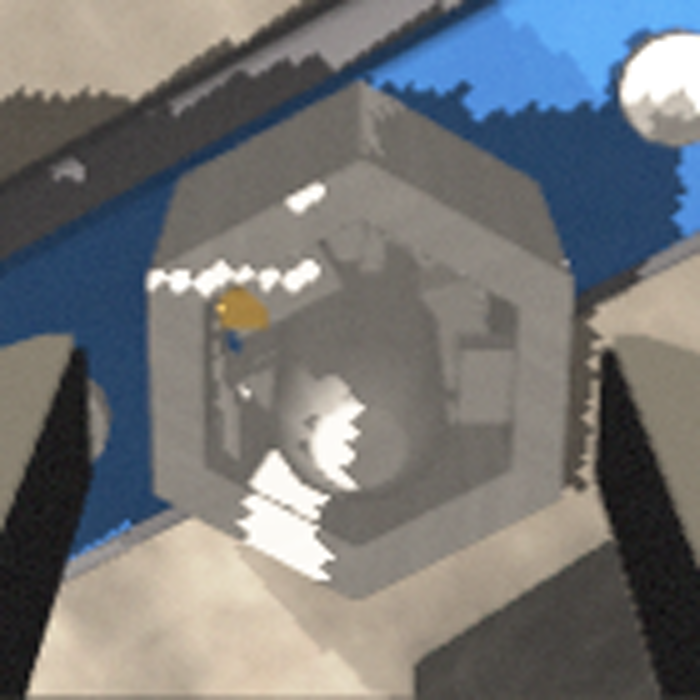

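```bash
python3 - <<'E'
from h import *
hexz('w11',[(360,162),(148,272),(155,495),(358,600),(562,490),(573,282)],5,210,180)
E
```

```text
top z~0.0715 centre [0.6121 0.1034] flat normal 53.5 mod60 [27.2 27.7 27.6 27.7 27.2 27.3]
```

Request:
servo_tool([
  [0.0005,0,-0.005,0,0.4],
  [0.0005,0,-0.01,0,0.4],
  [0.0005,0,-0.01,0,0.7],
  [0.0005,0,-0.01,0,0.7],
  [0.0005,0,-0.01,0,0.7],
  [0.0005,0,-0.01,-8,0.7],
  [0.0005,0,-0.01,-16,0.7],
  [0.0005,0,-0.01,-24,0.7],
  [0.0005,0,-0.01,-32,0.7],
  [0.0005,0,-0.01,-40,0.7],
  [0.0005,0,-0.01,-40,0.7],
])

```text
clock: 19.25
position: [0.6116, 0.1037, 0.0457]
orientation: [180.0, 0.0, 103.7]
wrist_force: [1.2, 0.5, -2.0]
finger_gap: 0.0472
```

```bash
python3 st.py
```

```text
19.25 [0.6116 0.1037 0.0457] 103.7 F [ 1.24  0.54 -1.96] T [ 0.018 -0.198 -0.001] gap 0.0472 q7 [-25.  39.  16. 113. -20.  31.  18.]
```

Request:
servo_tool([
  [0,0,0,-8,0.7],
  [0,0,0,-16,0.7],
  [0,0,0,-16,0.7],
])

```text
clock: 19.55
position: [0.6115, 0.1036, 0.0457]
orientation: [-180.0, 0.0, 87.9]
wrist_force: [0.7, 0.4, -2.4]
finger_gap: 0.0472
```

```bash
python3 st.py
```

```text
19.55 [0.6115 0.1036 0.0457] 87.9 F [ 0.67  0.41 -2.43] T [ 0.077 -0.109 -0.011] gap 0.0472 q7 [-28.  40.  21. 113. -25.  31.   8.]
```

Request:
servo_tool([
  [0,0,0,-8,0.7],
  [0,0,0,-8,0.7],
])

```text
clock: 19.75
position: [0.6118, 0.1035, 0.0457]
orientation: [180.0, 0.0, 80.0]
wrist_force: [1.0, 0.3, -2.8]
finger_gap: 0.0472
```

```bash
python3 st.py
```

```text
19.75 [0.6118 0.1035 0.0457] 80.0 F [ 1.    0.34 -2.76] T [ 0.085 -0.348 -0.007] gap 0.0472 q7 [-30.  40.  23. 113. -28.  32.   2.]
```

Request:
servo_tool([
  [0,0,0,-8,0.7],
  [0,0,0,-8,0.7],
])

```text
clock: 19.95
position: [0.6126, 0.1039, 0.0458]
orientation: [179.9, -0.0, 72.1]
wrist_force: [4.7, 3.3, -3.9]
finger_gap: 0.0468
```

```bash
python3 st.py
```

```text
19.95 [0.6126 0.1039 0.0458] 72.1 F [ 4.75  3.33 -3.9 ] T [ 0.509 -1.007  0.266] gap 0.0468 q7 [-31.  41.  25. 113. -31.  33.  -3.]
```

Request:
servo_tool([
  [0,0,0,-5,0.7],
  [0,0,0,-5,0.7],
])

```text
clock: 20.15
position: [0.6126, 0.104, 0.0459]
orientation: [179.9, -0.0, 67.2]
wrist_force: [4.0, 3.0, -4.6]
finger_gap: 0.0472
```

```bash
python3 st.py
```

```text
20.15 [0.6126 0.104  0.0459] 67.2 F [ 4.01  2.98 -4.58] T [ 0.575 -1.057  0.817] gap 0.0472 q7 [-32.  41.  26. 113. -32.  33.  -6.]
```

Request:
servo_tool([
  [0,0,0,0,0.3],
  [0,0,0,0,0.3],
  [0,0,0,0,0.3],
])

```text
clock: 20.45
position: [0.6109, 0.1028, 0.0458]
orientation: [-179.9, 0.0, 66.9]
wrist_force: [1.2, -0.4, -0.1]
finger_gap: 0.0639
```

```bash
python3 st.py;python3 - <<'E'
from h import *
snap('wrist','w12');crop('w12',210,180,140,140,5,'w12c')
E
```

```text
20.45 [0.6109 0.1028 0.0458] 66.9 F [ 1.23 -0.43 -0.07] T [-0.087  0.092 -0.001] gap 0.0639 q7 [-32.  41.  26. 113. -32.  33.  -7.]
```

View pics/w12c.png

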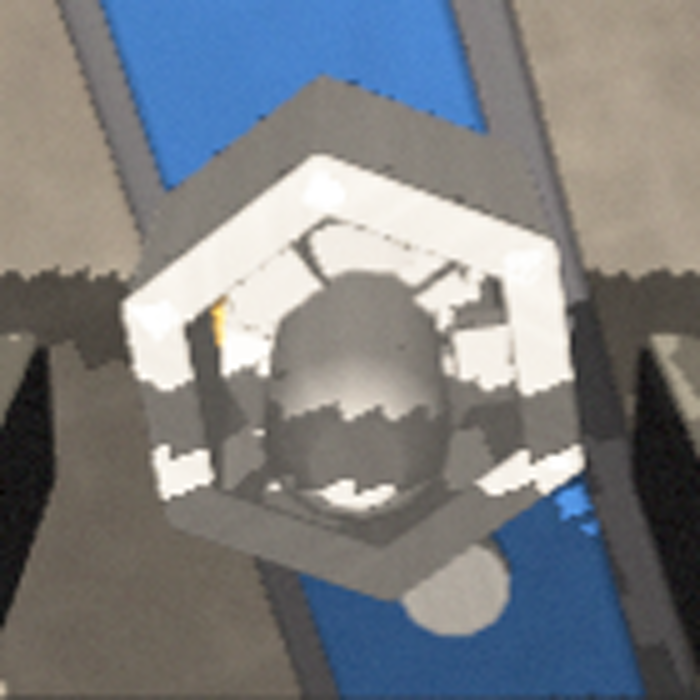

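```bash
python3 - <<'E'
from h import *
hexz('w12',[(320,155),(122,305),(168,522),(392,602),(583,462),(557,242)],5,210,180)
E
```

```text
top z~0.0670 centre [0.6121 0.1026] flat normal 45.7 mod60 [27.2 27.6 27.5 27.7 27.2 27.6]
```

```bash
python3 - <<'E'
from h import *
d=load('w1'); 
print(plane(d,[(443,140),(438,190)],0).round(3)); 
for z in (.03,.05,.07): print(z,plane(d,[(466,140),(448,238)],z).round(3))
d=load('top0')
print(plane(d,[(200,150.5),(272,150.5)],0).round(3))
for z in (.03,.05,.07): print(z,plane(d,[(200,144),(272,144)],z).round(3))
E
```

```text
[[0.691 0.2   0.   ]
 [0.694 0.124 0.   ]]
0.03 [[0.71  0.203 0.03 ]
 [0.704 0.056 0.03 ]]
0.05 [[0.698 0.204 0.05 ]
 [0.693 0.064 0.05 ]]
0.07 [[0.687 0.206 0.07 ]
 [0.682 0.072 0.07 ]]
[[0.685 0.291 0.   ]
 [0.687 0.067 0.   ]]
0.03 [[0.697 0.286 0.03 ]
 [0.698 0.066 0.03 ]]
0.05 [[0.69  0.282 0.05 ]
 [0.692 0.065 0.05 ]]
0.07 [[0.684 0.278 0.07 ]
 [0.685 0.065 0.07 ]]
```

Request:
servo_tool([
  [0,0,0.05,0,0.1],
  [0,0,0.09,0,0],
  [-0.03,0.02,0.12,4,0],
  [-0.06,0.045,0.12,8,0],
  [-0.1,0.07,0.12,12,0],
  [-0.13,0.09,0.12,16,0],
  [-0.16,0.11,0.12,20,0],
  [-0.19,0.12,0.12,23,0],
  [-0.21,0.132,0.11,23,0],
  [-0.2187,0.132,0.1,23,0],
  [-0.2187,0.132,0.1,23,0],
  [-0.2187,0.132,0.1,23,0],
])

```text
clock: 21.7
position: [0.3933, 0.2351, 0.146]
orientation: [180.0, 0.0, 89.8]
wrist_force: [-0.2, 0.5, 0.0]
finger_gap: 0.0928
```

```bash
python3 st.py;python3 - <<'E'
from h import *
snap('wrist','w13');nuts('w13')
E
```

```text
21.7 [0.3933 0.2351 0.146 ] 89.8 F [-0.16  0.45  0.04] T [-0.082 -0.022 -0.028] gap 0.0928 q7 [-59.  23.  29. 130. -21.  32. -15.]
w13 c [0.3924 0.2349] cen [0.3924 0.2349] flat 0.0 w 0.0466 W 0.0524 t225
w13 c [0.2859 0.0094] cen [0.286  0.0097] flat 57.5 w 0.0466 W 0.0493 t185
```

View pics/w13.png

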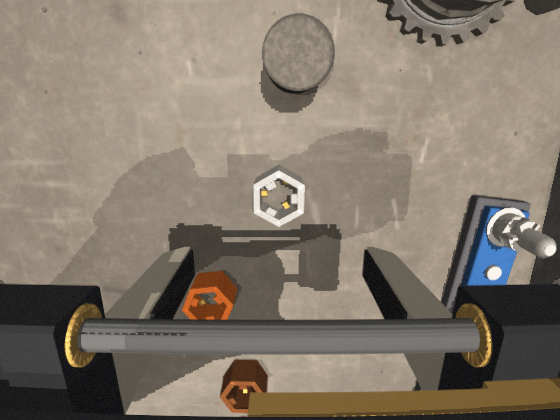

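Request:
servo_tool([
  [-0.0005,0,-0.04,0,0.2],
  [-0.0005,0,-0.08,0,0.2],
  [-0.0005,0,-0.11,0,0.2],
  [-0.0005,0,-0.13,0,0.2],
  [-0.0005,0,-0.138,0,0.2],
  [-0.0005,0,-0.138,0,0.7],
  [-0.0005,0,-0.138,0,0.7],
  [-0.0005,0,-0.138,0,0.7],
  [-0.0005,0,-0.138,0,0.7],
  [-0.0005,0,-0.138,0,0.7],
  [-0.0005,0,-0.138,0,0.7],
])

```text
clock: 22.85
position: [0.3929, 0.2359, 0.0086]
orientation: [179.9, -0.1, 89.8]
wrist_force: [-0.3, -0.2, 8.2]
finger_gap: 0.0466
```

Request:
servo_tool([
  [0,0,0.04,0,0.7],
  [0,0,0.08,0,0.7],
  [0.02,0,0.12,0,0.7],
  [0.06,-0.01,0.129,0,0.7],
  [0.1,-0.02,0.129,0,0.7],
  [0.14,-0.03,0.129,0,0.7],
  [0.18,-0.033,0.129,0,0.7],
  [0.22,-0.033,0.129,0,0.7],
  [0.231,-0.033,0.129,0,0.7],
  [0.231,-0.033,0.129,0,0.7],
  [0.231,-0.033,0.129,0,0.7],
  [0.231,-0.033,0.129,0,0.7],
])

```text
clock: 24.05
position: [0.6215, 0.2028, 0.1366]
orientation: [-179.9, -0.0, 89.8]
wrist_force: [-0.2, 0.2, -3.2]
finger_gap: 0.047
```

```bash
python3 st.py;python3 - <<'E'
from h import *
snap('wrist','w14');crop('w14',210,180,140,140,5,'w14c')
E
```

```text
24.05 [0.6215 0.2028 0.1366] 89.8 F [-0.22  0.2  -3.24] T [-0.065  0.026  0.007] gap 0.047 q7 [-41.  36.  28. 106. -23.  45.  -1.]
```

View pics/w14c.png

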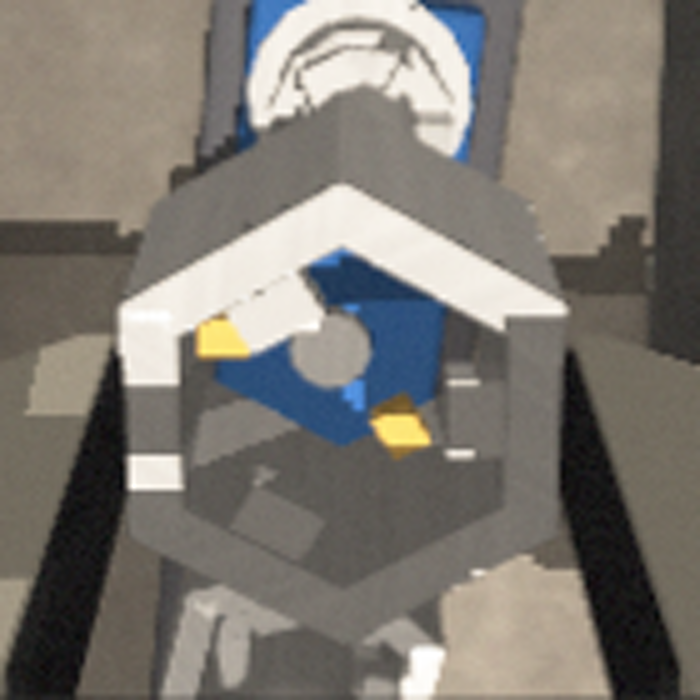

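```bash
python3 - <<'E'
from h import *
held('w14',[(342,184),(120,306),(130,540),(348,643),(560,535),(568,308)],5,210,180)
E
```

```text
world centre [0.621 0.202] tool off x -0.0008 y -0.0005
[27.2 27.4 27.5 27.1 27.2 27.1]
```

Request:
servo_tool([
  [0.0008,0,-0.02,0,0.7],
  [0.0008,0,-0.045,0,0.7],
  [0.0008,0,-0.06,0,0.7],
  [0.0008,0,-0.063,0,0.7],
  [0.0008,0,-0.063,0,0.7],
])

```text
clock: 24.6
position: [0.6238, 0.2024, 0.0737]
orientation: [-180.0, 0.0, 89.8]
wrist_force: [0.3, 0.3, -2.0]
finger_gap: 0.0468
```

Request:
servo_tool([
  [0.0002,0.0006,-0.005,0,0.7],
  [0.0002,0.0006,-0.01,0,0.7],
  [0.0002,0.0006,-0.014,0,0.7],
  [0.0002,0.0006,-0.016,0,0.7],
  [0.0002,0.0006,-0.016,0,0.7],
])

```text
clock: 25.1
position: [0.6247, 0.2031, 0.0593]
orientation: [180.0, -0.1, 89.7]
wrist_force: [-3.4, -0.9, 13.0]
finger_gap: 0.0469
```

```bash
python3 st.py
```

```text
25.1 [0.6247 0.2031 0.0593] 89.7 F [-3.35 -0.93 13.05] T [-0.09   1.135  0.018] gap 0.0469 q7 [-38.  41.  24. 108. -27.  37.   2.]
```

Request:
servo_tool([
  [-0.0005,0,0.0005,0,0.7],
  [-0.0005,0,0.0005,8,0.7],
  [-0.0005,0,0.0005,16,0.7],
  [-0.0005,0,0.0005,16,0.7],
])

```text
clock: 25.5
position: [0.6248, 0.2028, 0.059]
orientation: [179.9, -0.0, 105.8]
wrist_force: [0.7, -0.2, 0.9]
finger_gap: 0.0471
```

```bash
python3 st.py
```

```text
25.5 [0.6248 0.2028 0.059 ] 105.8 F [ 0.71 -0.16  0.86] T [-0.164 -0.231  0.012] gap 0.0471 q7 [-35.  40.  20. 108. -22.  35.  14.]
```

Request:
servo_tool([
  [-0.0005,0,-0.002,0,0.7],
  [-0.0005,0,-0.003,0,0.7],
  [-0.0005,0,-0.003,0,0.7],
])

```text
clock: 25.8
position: [0.6243, 0.2035, 0.0557]
orientation: [179.9, -0.0, 105.6]
wrist_force: [2.7, 0.9, 5.5]
finger_gap: 0.0465
```

```bash
python3 st.py
```

```text
25.8 [0.6243 0.2035 0.0557] 105.6 F [2.69 0.87 5.51] T [ 0.064 -0.394  0.234] gap 0.0465 q7 [-35.  41.  20. 108. -22.  35.  14.]
```

Request:
servo_tool([
  [0,0,0,6,0.7],
  [0,0,0,6,0.7],
])

```text
clock: 26.0
position: [0.6242, 0.2034, 0.0559]
orientation: [179.9, 0.0, 111.8]
wrist_force: [1.6, -0.2, 7.9]
finger_gap: 0.0467
```

```bash
python3 st.py
```

```text
26.0 [0.6242 0.2034 0.0559] 111.8 F [ 1.61 -0.22  7.94] T [-0.024 -0.162  0.001] gap 0.0467 q7 [-34.  40.  18. 108. -20.  35.  18.]
```

Request:
servo_tool([
  [0,0,0.0005,8,0.7],
  [0,0,0.0005,16,0.7],
  [0,0,0.0005,16,0.7],
])

```text
clock: 26.3
position: [0.6243, 0.2033, 0.0568]
orientation: [179.9, 0.0, 127.9]
wrist_force: [0.4, 0.4, 10.0]
finger_gap: 0.0468
```

```bash
python3 st.py
```

```text
26.3 [0.6243 0.2033 0.0568] 127.9 F [0.39 0.42 9.97] T [-0.03  -0.019  0.013] gap 0.0468 q7 [-32.  40.  13. 108. -15.  34.  29.]
```

Request:
servo_tool([
  [0,0,0,8,0.7],
  [0,0,0,16,0.7],
  [0,0,0,16,0.7],
])

```text
clock: 26.6
position: [0.6246, 0.2035, 0.0575]
orientation: [179.9, 0.1, 143.9]
wrist_force: [-1.3, -0.4, 17.2]
finger_gap: 0.0473
```

```bash
python3 st.py
```

```text
26.6 [0.6246 0.2035 0.0575] 143.9 F [-1.25 -0.4  17.18] T [-0.076  0.2    0.026] gap 0.0473 q7 [-29.  39.   9. 107. -10.  34.  40.]
```

Request:
servo_tool([
  [0,0,0,8,0.7],
  [0,0,0,16,0.7],
  [0,0,0,16,0.7],
])

```text
clock: 26.9
position: [0.6252, 0.2037, 0.058]
orientation: [179.8, 0.2, 159.9]
wrist_force: [-0.2, 0.7, 20.7]
finger_gap: 0.0472
```

```bash
python3 st.py
```

```text
26.9 [0.6252 0.2037 0.058 ] 159.9 F [-0.23  0.7  20.73] T [-0.096  0.131  0.144] gap 0.0472 q7 [-26.  39.   4. 107.  -5.  34.  52.]
```

Raise 1 mm to ease the load and keep on.

Request:
servo_tool([
  [-0.0007,-0.0005,0.001,8,0.7],
  [-0.0007,-0.0005,0.001,16,0.7],
  [-0.0007,-0.0005,0.001,16,0.7],
])

```text
clock: 27.2
position: [0.6229, 0.2031, 0.0572]
orientation: [179.9, 0.0, 175.8]
wrist_force: [0.4, 1.7, 5.9]
finger_gap: 0.0471
```

```bash
python3 st.py
```

```text
27.2 [0.6229 0.2031 0.0572] 175.8 F [0.4  1.74 5.87] T [ 0.276 -0.087  0.143] gap 0.0471 q7 [-23.  39.  -0. 107.   0.  34.  63.]
```

Request:
servo_tool([
  [0,0,0,8,0.7],
  [0,0,0,8,0.7],
])

```text
clock: 27.4
position: [0.6222, 0.2025, 0.056]
orientation: [180.0, -0.1, -176.3]
wrist_force: [1.6, 1.3, -2.1]
finger_gap: 0.0469
```

```bash
python3 st.py
```

```text
27.4 [0.6222 0.2025 0.056 ] -176.3 F [ 1.61  1.25 -2.1 ] T [ 0.309 -0.249 -0.006] gap 0.0469 q7 [-22.  39.  -2. 107.   2.  34.  68.]
```

Request:
servo_tool([
  [0.0008,0,0,5,0.7],
  [0.0008,0,0,5,0.4],
  [0.0008,0,0,5,0.4],
  [0.0008,0,0,5,0.4],
  [0.0008,0,0,5,0.4],
])

```text
clock: 27.9
position: [0.6233, 0.2026, 0.0567]
orientation: [-180.0, -0.0, -171.4]
wrist_force: [-0.4, -0.1, 0.4]
finger_gap: 0.0559
```

```bash
python3 st.py;python3 - <<'E'
from h import *
snap('wrist','w15');crop('w15',210,180,140,140,5,'w15c')
E
```

```text
27.9 [0.6233 0.2026 0.0567] -171.4 F [-0.4  -0.08  0.44] T [0.123 0.064 0.022] gap 0.0559 q7 [-21.  39.  -4. 107.   4.  34.  72.]
```

View pics/w15c.png

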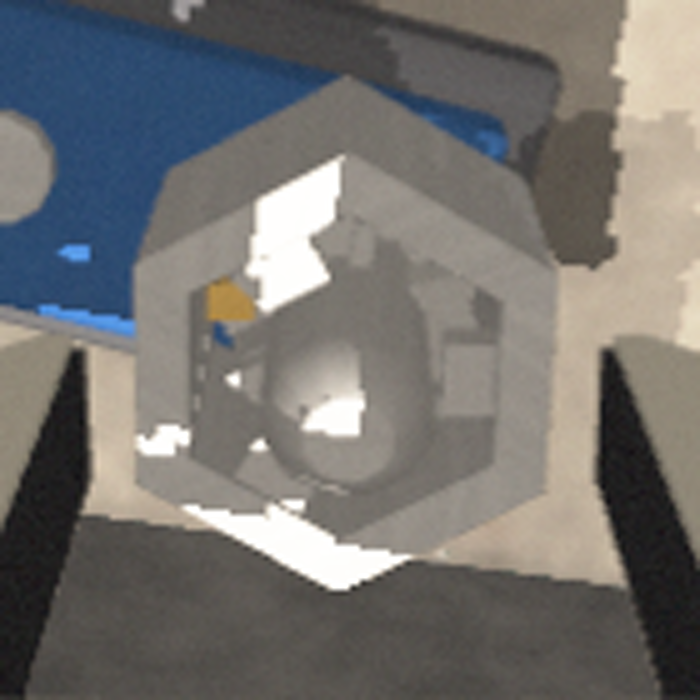

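```bash
python3 - <<'E'
from h import *
hexz('w15',[(345,152),(133,270),(135,488),(340,592),(547,490),(556,266)],5,210,180)
E
```

```text
top z~0.0735 centre [0.6223 0.202 ] flat normal 38.4 mod60 [27.3 27.  27.8 27.4 27.6 27.6]
```

Request:
servo_tool([
  [-0.0003,0,-0.005,0,0.4],
  [-0.0003,0,-0.0105,0,0.4],
  [-0.0003,0,-0.0105,0,0.7],
  [-0.0003,0,-0.0105,0,0.7],
  [-0.0003,0,-0.0105,0,0.7],
  [-0.0003,0,-0.0105,-8,0.7],
  [-0.0003,0,-0.0105,-16,0.7],
  [-0.0003,0,-0.0105,-24,0.7],
  [-0.0003,0,-0.0105,-32,0.7],
  [-0.0003,0,-0.0105,-40,0.7],
  [-0.0003,0,-0.0105,-40,0.7],
])

```text
clock: 29.05
position: [0.623, 0.2031, 0.0461]
orientation: [-180.0, 0.0, 148.7]
wrist_force: [0.9, 1.0, -2.9]
finger_gap: 0.0469
```

```bash
python3 st.py
```

```text
29.05 [0.623  0.2031 0.0461] 148.7 F [ 0.93  1.03 -2.92] T [ 0.122 -0.132  0.068] gap 0.0469 q7 [-28.  40.   7. 108.  -9.  33.  44.]
```

Request:
servo_tool([
  [0,0,0,-8,0.7],
  [0,0,0,-16,0.7],
  [0,0,0,-16,0.7],
])

```text
clock: 29.35
position: [0.623, 0.2027, 0.0461]
orientation: [-180.0, 0.0, 132.9]
wrist_force: [0.5, 0.8, -3.3]
finger_gap: 0.0468
```

```bash
python3 st.py
```

```text
29.35 [0.623  0.2027 0.0461] 132.9 F [ 0.53  0.83 -3.32] T [ 0.081 -0.123 -0.058] gap 0.0468 q7 [-31.  40.  12. 108. -14.  33.  33.]
```

Request:
servo_tool([
  [0,0,0,-8,0.7],
  [0,0,0,-8,0.7],
])

```text
clock: 29.55
position: [0.6234, 0.2031, 0.0463]
orientation: [180.0, 0.0, 125.0]
wrist_force: [1.0, 2.1, -2.1]
finger_gap: 0.047
```

```bash
python3 st.py
```

```text
29.55 [0.6234 0.2031 0.0463] 125.0 F [ 1.03  2.09 -2.1 ] T [ 0.423 -0.269  0.044] gap 0.047 q7 [-32.  40.  14. 108. -17.  33.  28.]
```

Request:
servo_tool([
  [0,0,0,-6,0.7],
  [0,0,0,-6,0.7],
])

```text
clock: 29.75
position: [0.6239, 0.2035, 0.0464]
orientation: [179.9, 0.0, 119.1]
wrist_force: [2.6, 3.4, -2.8]
finger_gap: 0.0469
```

```bash
python3 st.py
```

```text
29.75 [0.6239 0.2035 0.0464] 119.1 F [ 2.56  3.43 -2.8 ] T [ 0.946 -0.716  0.204] gap 0.0469 q7 [-33.  41.  16. 108. -19.  34.  24.]
```

Request:
servo_tool([
  [0,0,0,-5,0.7],
  [0,0,0,-5,0.7],
])

```text
clock: 29.95
position: [0.6237, 0.2041, 0.0465]
orientation: [179.9, -0.0, 114.2]
wrist_force: [2.5, 4.5, -2.5]
finger_gap: 0.0471
```

```bash
python3 st.py
```

```text
29.95 [0.6237 0.2041 0.0465] 114.2 F [ 2.48  4.49 -2.53] T [ 1.282 -0.496  0.64 ] gap 0.0471 q7 [-34.  41.  17. 108. -20.  34.  20.]
```

Request:
servo_tool([
  [0,0,0,0,0.35],
  [0,0,0,0,0.35],
  [0,0,0,0,0.35],
])

```text
clock: 30.25
position: [0.623, 0.2016, 0.0463]
orientation: [-180.0, 0.0, 113.9]
wrist_force: [0.3, 0.9, -0.2]
finger_gap: 0.0597
```

```bash
python3 st.py;python3 - <<'E'
from h import *
snap('wrist','w16');crop('w16',210,180,140,140,5,'w16c')
E
```

```text
30.25 [0.623  0.2016 0.0463] 113.9 F [ 0.29  0.89 -0.24] T [-0.043  0.003 -0.002] gap 0.0597 q7 [-34.  41.  17. 108. -20.  34.  20.]
```

View pics/w16c.png

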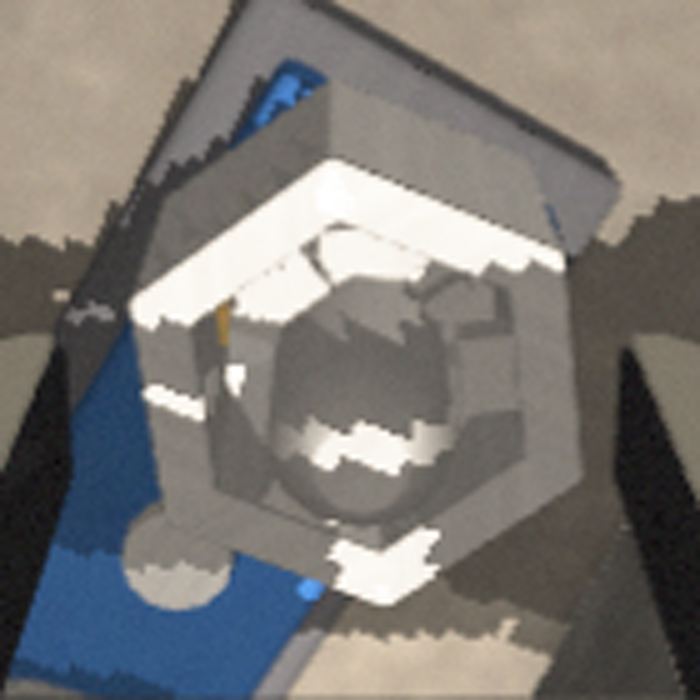

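```bash
python3 - <<'E'
from h import *
hexz('w16',[(330,158),(130,310),(165,520),(388,606),(582,472),(565,256)],5,210,180)
E
```

```text
top z~0.0665 centre [0.6239 0.2019] flat normal 31.0 mod60 [27.6 27.3 27.6 27.6 27.2 27.6]
```

Request:
servo_tool([
  [0,0,0.05,0,0.1],
  [0,0,0.1,0,0],
  [-0.03,-0.03,0.12,-7,0],
  [-0.06,-0.06,0.12,-14,0],
  [-0.09,-0.09,0.12,-21,0],
  [-0.11,-0.13,0.12,-28,0],
  [-0.13,-0.17,0.12,-35,0],
  [-0.15,-0.21,0.12,-42,0],
  [-0.17,-0.25,0.11,-49,0],
  [-0.1846,-0.29,0.1,-54,0],
  [-0.1846,-0.2966,0.1,-54,0],
  [-0.1846,-0.2966,0.1,-54,0],
])

```text
clock: 31.5
position: [0.4382, -0.0955, 0.1464]
orientation: [180.0, 0.0, 59.7]
wrist_force: [0.2, 0.6, 0.2]
finger_gap: 0.0929
```

```bash
python3 st.py;python3 - <<'E'
from h import *
snap('wrist','w17');nuts('w17')
E
```

```text
31.5 [ 0.4382 -0.0955  0.1464] 59.7 F [0.15 0.62 0.18] T [-0.054  0.099 -0.053] gap 0.0929 q7 [-21.  23.  36. 131. -26.  32.   5.]
w17 c [ 0.4386 -0.0953] cen [ 0.4386 -0.0952] flat 28.5 w 0.0471 W 0.0532 t225
w17 c [ 0.4461 -0.3384] cen [ 0.4462 -0.3386] flat 31.5 w 0.0533 W 0.0551 t150
```

View pics/w17.png

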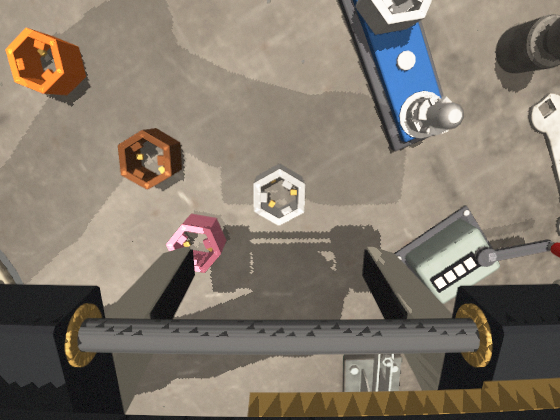

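Request:
servo_tool([
  [0.0004,0,-0.04,-0.5,0.2],
  [0.0004,0,-0.08,-0.5,0.2],
  [0.0004,0,-0.11,-0.5,0.2],
  [0.0004,0,-0.13,-0.5,0.2],
  [0.0004,0,-0.138,-0.5,0.2],
  [0.0004,0,-0.138,-0.5,0.7],
  [0.0004,0,-0.138,-0.5,0.7],
  [0.0004,0,-0.138,-0.5,0.7],
  [0.0004,0,-0.138,-0.5,0.7],
  [0.0004,0,-0.138,-0.5,0.7],
  [0.0004,0,-0.138,-0.5,0.7],
])

```text
clock: 32.65
position: [0.4396, -0.0939, 0.009]
orientation: [179.9, -0.1, 59.3]
wrist_force: [0.7, 0.6, 7.9]
finger_gap: 0.0467
```

Request:
servo_tool([
  [0,0,0.04,0,0.7],
  [0,0,0.08,0,0.7],
  [0,0,0.12,0,0.7],
  [0.04,0,0.129,0,0.7],
  [0.08,0,0.129,0,0.7],
  [0.12,0,0.129,0,0.7],
  [0.14,0,0.129,0,0.7],
  [0.151,0,0.129,0,0.7],
  [0.151,0,0.129,0,0.7],
  [0.151,0,0.129,0,0.7],
  [0.151,0,0.129,0,0.7],
])

```text
clock: 33.75
position: [0.5884, -0.0942, 0.1373]
orientation: [-179.9, 0.0, 59.2]
wrist_force: [0.1, 0.1, -2.6]
finger_gap: 0.0466
```

```bash
python3 st.py;python3 - <<'E'
from h import *
snap('wrist','w18');crop('w18',210,180,140,140,5,'w18c')
E
```

```text
33.75 [ 0.5884 -0.0942  0.1373] 59.2 F [ 0.08  0.05 -2.58] T [-0.021  0.13   0.04 ] gap 0.0466 q7 [-21.  34.  37. 114. -30.  42.   4.]
```

View pics/w18c.png

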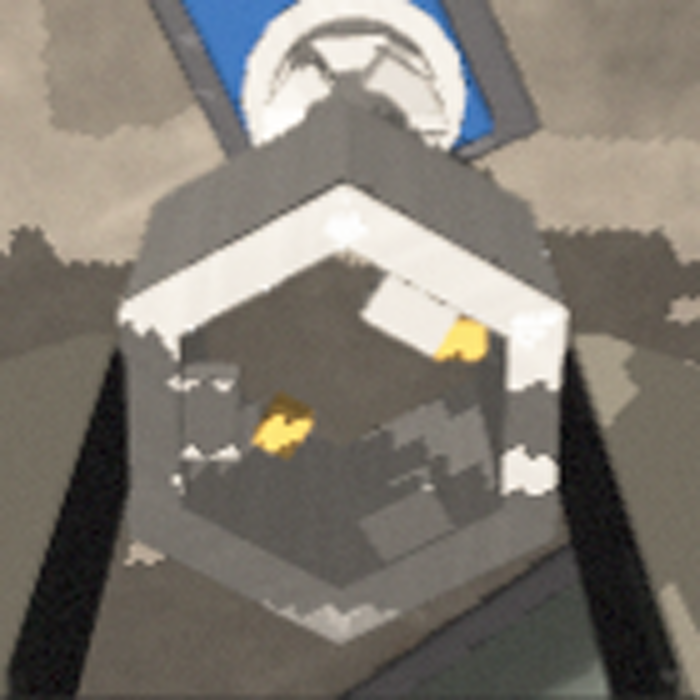

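```bash
python3 - <<'E'
from h import *
held('w18',[(345,184),(118,308),(130,540),(342,642),(560,532),(568,306)],5,210,180)
E
```

```text
world centre [ 0.5877 -0.0952] tool off x -0.0011 y -0.0001
[27.2 27.3 27.5 27.  27.2 27.3]
```

Request:
servo_tool([
  [0,0,-0.02,0,0.7],
  [0,0,-0.045,0,0.7],
  [0,0,-0.06,0,0.7],
  [0,0,-0.063,0,0.7],
  [0,0,-0.063,0,0.7],
])

```text
clock: 34.3
position: [0.5895, -0.0943, 0.0742]
orientation: [-179.9, 0.0, 59.2]
wrist_force: [0.3, -0.6, -2.7]
finger_gap: 0.0469
```

Request:
servo_tool([
  [0.0005,-0.0005,-0.005,0,0.7],
  [0.0005,-0.0005,-0.01,0,0.7],
  [0.0005,-0.0005,-0.014,0,0.7],
  [0.0005,-0.0005,-0.016,0,0.7],
  [0.0005,-0.0005,-0.016,0,0.7],
])

```text
clock: 34.8
position: [0.5908, -0.0945, 0.0596]
orientation: [180.0, -0.1, 59.2]
wrist_force: [-3.2, 1.3, 15.4]
finger_gap: 0.0467
```

```bash
python3 st.py
```

```text
34.8 [ 0.5908 -0.0945  0.0596] 59.2 F [-3.16  1.28 15.38] T [0.496 1.049 0.026] gap 0.0467 q7 [-16.  40.  31. 116. -36.  34.   9.]
```

Request:
servo_tool([
  [-0.0005,0,0.0005,0,0.7],
  [-0.0005,0,0.0005,8,0.7],
  [-0.0005,0,0.0005,8,0.7],
])

```text
clock: 35.1
position: [0.591, -0.095, 0.0599]
orientation: [179.9, -0.1, 67.5]
wrist_force: [-1.1, 0.4, 6.6]
finger_gap: 0.047
```

```bash
python3 st.py
```

```text
35.1 [ 0.591  -0.095   0.0599] 67.5 F [-1.08  0.39  6.57] T [-0.113  0.22   0.008] gap 0.047 q7 [-15.  39.  28. 116. -33.  33.  15.]
```

Request:
servo_tool([
  [0,0,0,8,0.7],
  [0,0,0,8,0.7],
])

```text
clock: 35.3
position: [0.5908, -0.0951, 0.0595]
orientation: [179.9, -0.0, 75.4]
wrist_force: [1.0, -2.0, 3.1]
finger_gap: 0.0466
```

```bash
python3 st.py
```

```text
35.3 [ 0.5908 -0.0951  0.0595] 75.4 F [ 0.96 -1.97  3.07] T [-0.322 -0.173 -0.024] gap 0.0466 q7 [-13.  38.  26. 116. -31.  32.  20.]
```

Request:
servo_tool([
  [-0.001,0,-0.001,6,0.7],
  [-0.001,0,-0.002,6,0.7],
  [-0.001,0,-0.002,6,0.7],
])

```text
clock: 35.6
position: [0.5889, -0.0945, 0.0567]
orientation: [-180.0, -0.0, 81.0]
wrist_force: [-0.3, 0.5, 1.1]
finger_gap: 0.0467
```

```bash
python3 st.py
```

```text
35.6 [ 0.5889 -0.0945  0.0567] 81.0 F [-0.3   0.52  1.07] T [-0.104  0.047  0.017] gap 0.0467 q7 [-12.  38.  24. 116. -29.  32.  24.]
```

Request:
servo_tool([
  [0,0,-0.001,0,0.7],
  [0,0,-0.0015,0,0.7],
  [0,0,-0.0015,0,0.7],
])

```text
clock: 35.9
position: [0.589, -0.0947, 0.0561]
orientation: [180.0, -0.0, 81.1]
wrist_force: [-3.0, -0.5, 13.2]
finger_gap: 0.0468
```

```bash
python3 st.py
```

```text
35.9 [ 0.589  -0.0947  0.0561] 81.1 F [-3.03 -0.52 13.22] T [ 0.028  0.846 -0.051] gap 0.0468 q7 [-12.  38.  24. 116. -29.  31.  24.]
```

On the ramp; climb anticlockwise.

Request:
servo_tool([
  [0,0,0.001,8,0.7],
  [0,0,0.001,16,0.7],
  [0,0,0.001,16,0.7],
])

```text
clock: 36.2
position: [0.5899, -0.0948, 0.0572]
orientation: [179.9, 0.0, 97.3]
wrist_force: [-0.1, 1.0, 9.0]
finger_gap: 0.0469
```

```bash
python3 st.py
```

```text
36.2 [ 0.5899 -0.0948  0.0572] 97.3 F [-0.09  0.96  8.95] T [-0.02   0.087  0.07 ] gap 0.0469 q7 [ -9.  37.  20. 116. -24.  30.  35.]
```

Request:
servo_tool([
  [0,0,0,8,0.7],
  [0,0,0,16,0.7],
  [0,0,0,16,0.7],
])

```text
clock: 36.5
position: [0.5904, -0.0948, 0.0579]
orientation: [179.8, 0.1, 113.3]
wrist_force: [-0.7, 1.2, 16.9]
finger_gap: 0.0466
```

```bash
python3 st.py
```

```text
36.5 [ 0.5904 -0.0948  0.0579] 113.3 F [-0.7   1.15 16.88] T [0.167 0.321 0.073] gap 0.0466 q7 [ -7.  37.  16. 116. -19.  30.  46.]
```

Request:
servo_tool([
  [0,0,0.0005,8,0.7],
  [0,0,0.0005,16,0.7],
  [0,0,0.0005,16,0.7],
])

```text
clock: 36.8
position: [0.5906, -0.0949, 0.0585]
orientation: [179.8, 0.1, 129.3]
wrist_force: [-0.6, 0.2, 17.2]
finger_gap: 0.0471
```

```bash
python3 st.py
```

```text
36.8 [ 0.5906 -0.0949  0.0585] 129.3 F [-0.65  0.25 17.18] T [-0.003  0.287  0.112] gap 0.0471 q7 [ -4.  36.  11. 115. -14.  29.  57.]
```

Request:
servo_tool([
  [-0.0005,0,0.0005,8,0.7],
  [-0.0005,0,0.0005,16,0.7],
  [-0.0005,0,0.0005,16,0.7],
])

```text
clock: 37.1
position: [0.5892, -0.0949, 0.0578]
orientation: [179.9, 0.1, 145.2]
wrist_force: [0.2, 0.0, 5.1]
finger_gap: 0.0468
```

```bash
python3 st.py
```

```text
37.1 [ 0.5892 -0.0949  0.0578] 145.2 F [0.17 0.03 5.13] T [-0.033 -0.17   0.04 ] gap 0.0468 q7 [ -1.  36.   7. 115.  -8.  29.  67.]
```

Request:
servo_tool([
  [0,0,0,8,0.7],
  [0,0,0,8,0.7],
])

```text
clock: 37.3
position: [0.5881, -0.0947, 0.0568]
orientation: [-180.0, -0.0, 153.1]
wrist_force: [1.3, -0.6, -1.1]
finger_gap: 0.0469
```

```bash
python3 st.py
```

```text
37.3 [ 0.5881 -0.0947  0.0568] 153.1 F [ 1.34 -0.55 -1.12] T [-0.121 -0.21   0.027] gap 0.0469 q7 [  1.  36.   5. 115.  -6.  29.  72.]
```

Request:
servo_tool([
  [0.0008,0,0,5,0.7],
  [0.0008,0,0,5,0.4],
  [0.0008,0,0,5,0.4],
  [0.0008,0,0,5,0.4],
  [0.0008,0,0,5,0.4],
])

```text
clock: 37.8
position: [0.5892, -0.0945, 0.0572]
orientation: [-180.0, -0.0, 158.1]
wrist_force: [-0.3, 0.3, 0.3]
finger_gap: 0.0558
```

```bash
python3 st.py;python3 - <<'E'
from h import *
snap('wrist','w19');crop('w19',210,180,140,140,5,'w19c')
E
```

```text
37.8 [ 0.5892 -0.0945  0.0572] 158.1 F [-0.33  0.34  0.25] T [-0.008  0.009  0.039] gap 0.0558 q7 [  1.  36.   3. 115.  -4.  29.  76.]
```

View pics/w19c.png

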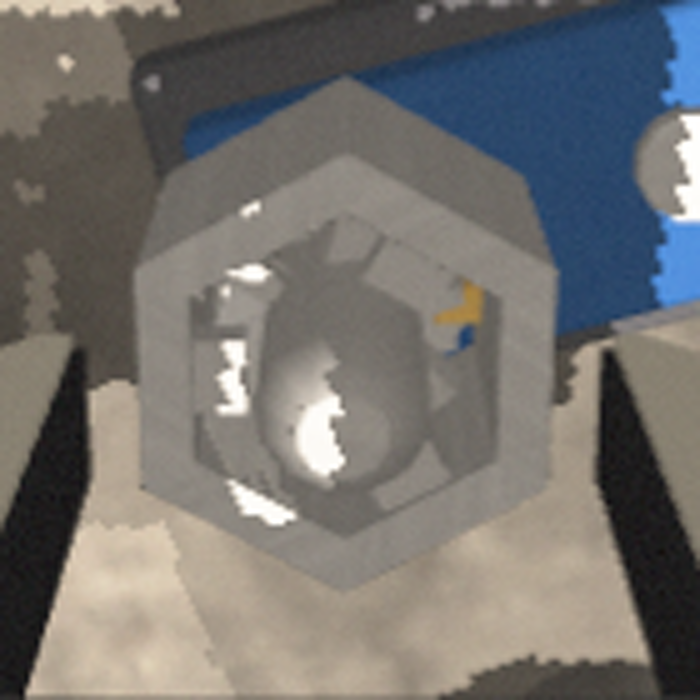

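Request:
servo_tool([
  [0,-0.0005,-0.005,0,0.4],
  [0,-0.0005,-0.011,0,0.4],
  [0,-0.0005,-0.011,0,0.7],
  [0,-0.0005,-0.011,0,0.7],
  [0,-0.0005,-0.011,0,0.7],
  [0,-0.0005,-0.011,-8,0.7],
  [0,-0.0005,-0.011,-16,0.7],
  [0,-0.0005,-0.011,-24,0.7],
  [0,-0.0005,-0.011,-32,0.7],
  [0,-0.0005,-0.011,-40,0.7],
  [0,-0.0005,-0.011,-40,0.7],
])

```text
clock: 38.95
position: [0.5891, -0.0948, 0.0461]
orientation: [-180.0, 0.0, 118.2]
wrist_force: [-0.1, 0.4, -3.1]
finger_gap: 0.0472
```

```bash
python3 st.py
```

```text
38.95 [ 0.5891 -0.0948  0.0461] 118.2 F [-0.1   0.42 -3.13] T [-0.015 -0.034 -0.002] gap 0.0472 q7 [ -6.  38.  14. 116. -18.  28.  50.]
```

Request:
servo_tool([
  [0,0,0,-8,0.7],
  [0,0,0,-16,0.7],
  [0,0,0,-16,0.7],
])

```text
clock: 39.25
position: [0.5891, -0.0949, 0.0461]
orientation: [-180.0, 0.0, 102.4]
wrist_force: [-0.2, -1.0, -3.3]
finger_gap: 0.0468
```

```bash
python3 st.py
```

```text
39.25 [ 0.5891 -0.0949  0.0461] 102.4 F [-0.18 -1.01 -3.3 ] T [-0.064  0.038  0.071] gap 0.0468 q7 [ -8.  38.  18. 116. -23.  29.  39.]
```

Request:
servo_tool([
  [0,0,0,-8,0.7],
  [0,0,0,-8,0.7],
])

```text
clock: 39.45
position: [0.5891, -0.0948, 0.0461]
orientation: [-180.0, 0.0, 94.5]
wrist_force: [0.3, -0.3, -3.7]
finger_gap: 0.0469
```

```bash
python3 st.py
```

```text
39.45 [ 0.5891 -0.0948  0.0461] 94.5 F [ 0.28 -0.27 -3.74] T [ 0.036  0.06  -0.028] gap 0.0469 q7 [-10.  39.  20. 116. -26.  30.  34.]
```

Request:
servo_tool([
  [0,0,0,-6,0.7],
  [0,0,0,-6,0.7],
])

```text
clock: 39.65
position: [0.5896, -0.0947, 0.0462]
orientation: [180.0, -0.0, 88.6]
wrist_force: [2.0, 1.5, -3.7]
finger_gap: 0.0471
```

```bash
python3 st.py
```

```text
39.65 [ 0.5896 -0.0947  0.0462] 88.6 F [ 1.99  1.51 -3.71] T [ 0.335 -0.292  0.106] gap 0.0471 q7 [-11.  39.  22. 116. -28.  30.  30.]
```

Request:
servo_tool([
  [0,0,0,-5,0.7],
  [0,0,0,-5,0.7],
])

```text
clock: 39.85
position: [0.5898, -0.0946, 0.0463]
orientation: [180.0, 0.0, 83.7]
wrist_force: [1.6, 1.5, -3.6]
finger_gap: 0.0469
```

```bash
python3 st.py
```

```text
39.85 [ 0.5898 -0.0946  0.0463] 83.7 F [ 1.59  1.46 -3.6 ] T [ 0.425 -0.486  0.687] gap 0.0469 q7 [-12.  39.  23. 116. -30.  30.  27.]
```

Request:
servo_tool([
  [0,0,0,0,0.35],
  [0,0,0,0,0.35],
  [0,0,0,0,0.35],
])

```text
clock: 40.15
position: [0.589, -0.0957, 0.0464]
orientation: [180.0, 0.0, 83.3]
wrist_force: [-0.0, 0.2, -1.1]
finger_gap: 0.0596
```

```bash
python3 st.py;python3 - <<'E'
from h import *
snap('wrist','w20');crop('w20',210,180,140,140,5,'w20c')
E
```

```text
40.15 [ 0.589  -0.0957  0.0464] 83.3 F [-0.03  0.17 -1.13] T [-0.093  0.121  0.029] gap 0.0596 q7 [-12.  39.  23. 116. -30.  30.  26.]
```

View pics/w20c.png

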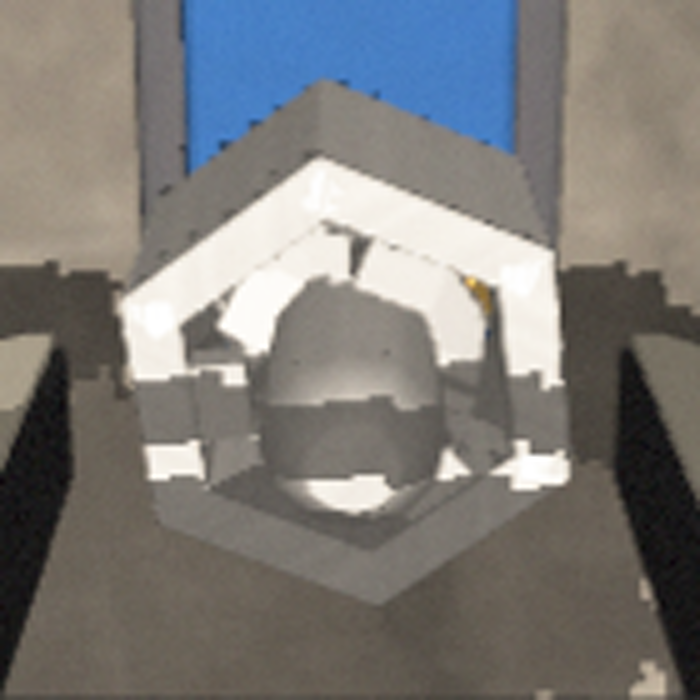

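Request:
servo_tool([
  [0,0,0.05,0,0.2],
  [0,0,0.1,0,0],
  [0,0,0.15,0,0],
  [-0.03,-0.04,0.2,0,0],
  [-0.05,-0.08,0.24,0,0],
  [-0.05,-0.1,0.26,0,0],
  [-0.05,-0.1,0.26,0,0],
  [-0.05,-0.1,0.26,0,0],
])

```text
clock: 41.0
position: [0.5391, -0.1966, 0.3075]
orientation: [179.8, -0.0, 83.1]
wrist_force: [-0.2, 1.4, -0.3]
finger_gap: 0.0927
```

```bash
python3 st.py;python3 - <<'E'
from h import *
hexz('w20',[(330,158),(130,310),(165,520),(388,606),(582,472),(565,256)],5,210,180)
snap('wrist','w21');snap('scene','sc21');snap('top','top21')
crop('sc21',180,160,220,160,3.6,'sc21c')
E
```

```text
41.0 [ 0.5391 -0.1966  0.3075] 83.1 F [-0.22  1.39 -0.3 ] T [-0.035  0.092 -0.045] gap 0.0927 q7 [-13.  20.  38. 106. -14.  59.  24.]
top z~0.0670 centre [ 0.5902 -0.0963] flat normal 0.5 mod60 [27.6 27.2 27.5 27.6 27.2 27.6]
```

View pics/w21.png

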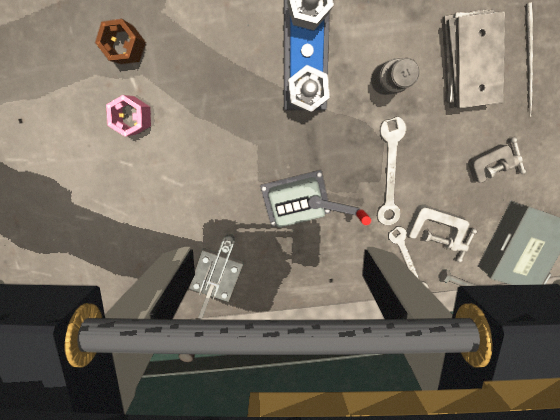

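View pics/sc21c.png

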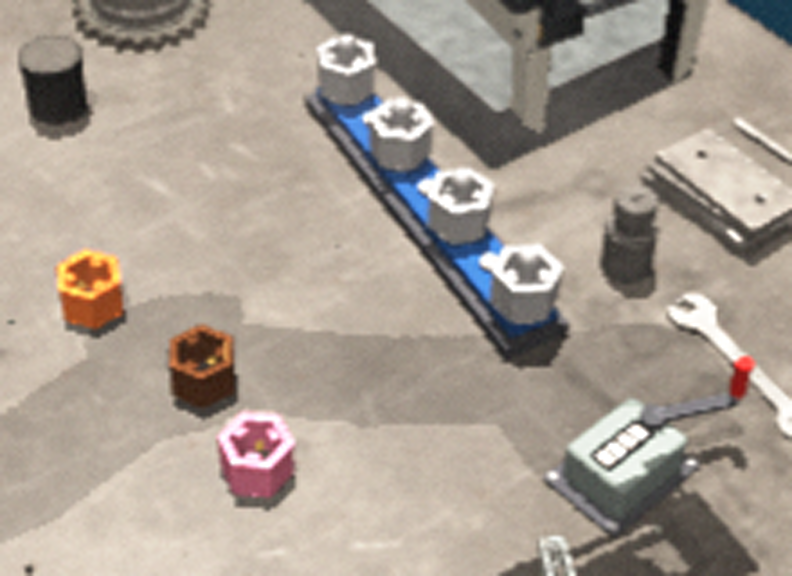

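```bash
python3 - <<'E'
from h import *
hexz('w20',[(320,157),(120,300),(160,518),(380,605),(568,480),(554,250)],5,210,180)
crop('w21',250,160,160,80,5,'w21c')
for fn in ['w21','sc21','top0']:
    d=load(fn); im=cv2.imread('pics/'+fn+'.png').astype(int)
    m=(im[:,:,2]>140)&(im[:,:,1]<70)&(im[:,:,0]<70)
    p=np.argwhere(m)[:,::-1]; 
    if fn=='w21': p=p[(p[:,0]>340)&(p[:,0]<385)&(p[:,1]>195)&(p[:,1]<240)]
    if fn=='sc21': p=p[(p[:,0]>370)&(p[:,0]<400)&(p[:,1]>250)&(p[:,1]<280)]
    if fn=='top0': p=p[(p[:,0]>375)&(p[:,0]<395)&(p[:,1]>145)&(p[:,1]<170)]
    print(fn,p.mean(0),len(p),plane(d,[p.mean(0)],.072))
d=load('w21'); print('hinge',plane(d,[(315,202)],.045))
E
```

```text
top z~0.0670 centre [ 0.5892 -0.096 ] flat normal 60.0 mod60 [27.4 27.6 27.1 27.7 27.2 27.7]
w21 [364.53846154 217.87179487] 39 [[ 0.64764457 -0.26998783  0.072     ]]
sc21 [385.71428571 262.        ] 7 [[ 0.65087765 -0.2641273   0.072     ]]
top0 [386.11111111 156.66666667] 9 [[ 0.65079238 -0.26948993  0.072     ]]
hinge [[ 0.58513603 -0.24741641  0.045     ]]
```

View pics/w21c.png

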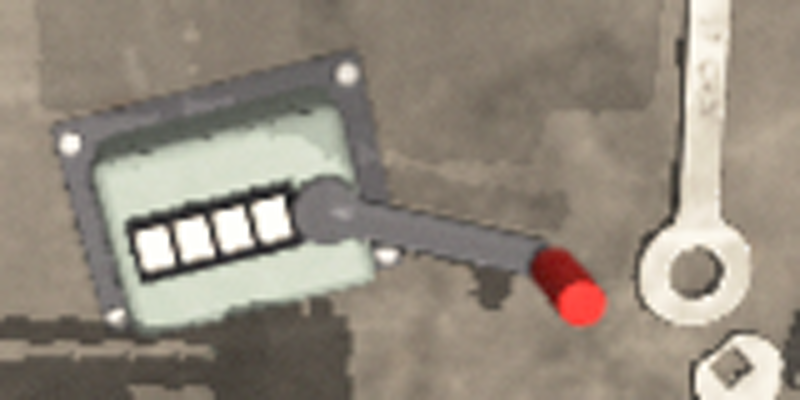

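Request:
servo_tool([
  [0.03,-0.03,0,3,1],
  [0.06,-0.06,-0.02,7,1],
  [0.09,-0.09,-0.06,7,1],
  [0.106,-0.112,-0.1,7,1],
  [0.106,-0.112,-0.14,7,1],
  [0.106,-0.112,-0.17,7,1],
  [0.106,-0.112,-0.187,7,1],
  [0.106,-0.112,-0.187,7,1],
  [0.106,-0.112,-0.187,7,1],
  [0.106,-0.112,-0.187,7,1],
])

```text
clock: 42.15
position: [0.6463, -0.3073, 0.1211]
orientation: [179.9, 0.1, 90.3]
wrist_force: [-0.7, -0.9, -0.3]
finger_gap: 0.0178
```

```bash
python3 st.py;python3 - <<'E'
from h import *
snap('wrist','w22');snap('scene','sc22');crop('sc22',290,180,180,130,4.4,'sc22c')
E
```

```text
42.15 [ 0.6463 -0.3073  0.1211] 90.3 F [-0.74 -0.95 -0.32] T [-0.084  0.076 -0.022] gap 0.0178 q7 [  4.  41.  29.  98. -25.  48.  44.]
```

View pics/w22.png

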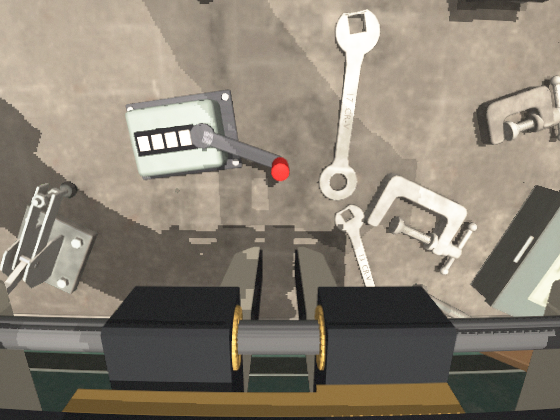

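View pics/sc22c.png

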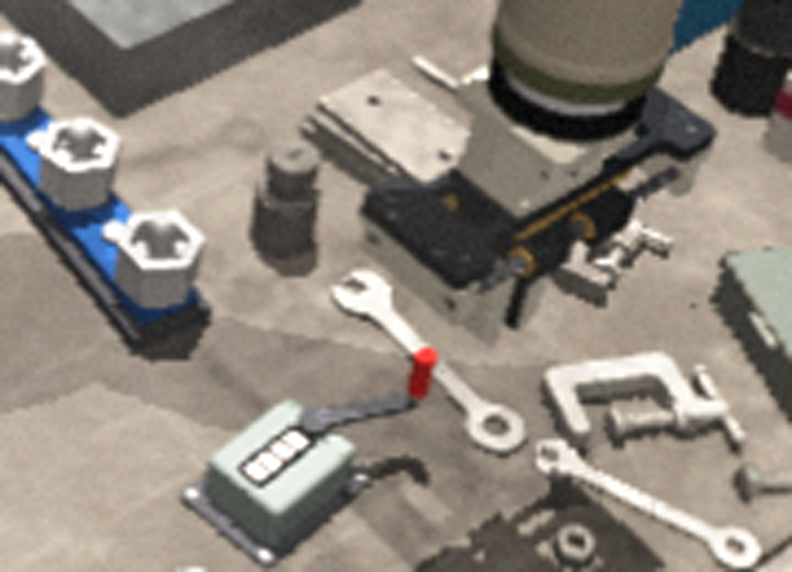

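```bash
python3 - <<'E'
from h import *
d=load('w22'); im=cv2.imread('pics/w22.png').astype(int)
m=(im[:,:,2]>200)&(im[:,:,1]<90)&(im[:,:,0]<90); p=np.argwhere(m)[:,::-1]; p=p[(abs(p[:,0]-280)<20)&(abs(p[:,1]-170)<20)]
print(len(p),p.mean(0),plane(d,[p.mean(0)],.086),plane(d,[(203,136)],.048))
E
```

```text
234 [279.92307692 171.80769231] [[ 0.64636913 -0.2687302   0.086     ]] [[ 0.58646469 -0.24742223  0.048     ]]
```

Request:
servo_tool([
  [0,0,-0.03,0,1],
  [0,0,-0.05,0,1],
  [0,0,-0.06,0,1],
  [0,0,-0.06,0,1],
  [0,0,-0.06,0,1],
])

```text
clock: 42.75
position: [0.6457, -0.3075, 0.0603]
orientation: [179.9, 0.0, 90.2]
wrist_force: [0.4, 0.5, -0.7]
finger_gap: 0.0006
```

```bash
python3 st.py
```

```text
42.75 [ 0.6457 -0.3075  0.0603] 90.2 F [ 0.37  0.46 -0.66] T [-0.06   0.033  0.025] gap 0.0006 q7 [  5.  45.  26. 100. -28.  42.  46.]
```

Request:
servo_tool([
  [0,0.01,0,0,1],
  [0,0.02,0,0,1],
  [0,0.03,0,0,1],
  [0,0.04,0,0,1],
  [0,0.05,0,0,1],
  [0,0.06,0,0,1],
  [0,0.068,0,0,1],
  [0,0.068,0,0,1],
])

```text
clock: 43.55
position: [0.6449, -0.2375, 0.059]
orientation: [-179.9, -0.0, 90.3]
wrist_force: [-0.8, -2.3, -0.1]
finger_gap: 0.0003
```

```bash
python3 st.py;python3 - <<'E'
from h import *
snap('wrist','w23');crop('w23',150,80,220,160,3.6,'w23c')
E
```

```text
43.55 [ 0.6449 -0.2375  0.059 ] 90.3 F [-0.8  -2.25 -0.07] T [-0.601  0.108  0.066] gap 0.0003 q7 [ -1.  43.  26. 104. -28.  40.  42.]
```

View pics/w23.png

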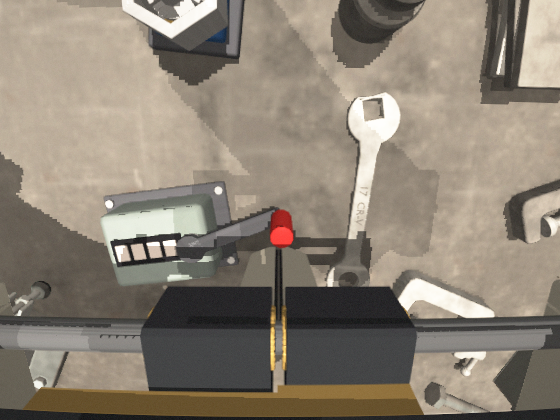

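Lever is following (grip at pixel 281,228). Push on in small steps until the stop is felt.

Request:
servo_tool([
  [0,0.005,0,0,1],
  [0,0.009,0,0,1],
  [0,0.009,0,0,1],
])

```text
clock: 43.9
position: [0.644, -0.2302, 0.0589]
orientation: [-179.9, 0.0, 90.2]
wrist_force: [-4.0, -4.1, 1.0]
finger_gap: 0.0009
```

```bash
python3 st.py
```

```text
43.9 [ 0.644  -0.2302  0.0589] 90.2 F [-3.98 -4.07  1.01] T [-1.019  0.786  0.035] gap 0.0009 q7 [ -1.  43.  27. 104. -29.  40.  42.]
```

Request:
servo_tool([
  [0,0.003,0,0,1],
  [0,0.003,0,0,1],
])

```text
clock: 44.1
position: [0.6432, -0.2281, 0.0589]
orientation: [-179.8, 0.0, 90.2]
wrist_force: [-4.4, -5.2, 0.9]
finger_gap: 0.0007
```

```bash
python3 st.py
```

```text
44.1 [ 0.6432 -0.2281  0.0589] 90.2 F [-4.44 -5.25  0.87] T [-1.349  1.292  0.093] gap 0.0007 q7 [ -2.  43.  27. 104. -29.  40.  42.]
```

```bash
python3 - <<'E'
from h import *
snap('wrist','w24');crop('w24',150,80,220,160,3.6,'w24c')
d=load('w24'); im=cv2.imread('pics/w24.png').astype(int)
m=(im[:,:,2]>200)&(im[:,:,1]<90)&(im[:,:,0]<90); p=np.argwhere(m)[:,::-1]
g=plane(d,[p.mean(0)],.086)[0]; print(len(p),p.mean(0),g)
v=g[:2]-[.5865,-.2474]; a=np.degrees(np.arctan2(v[1],v[0])); print(a,np.hypot(*v),np.radians(a+19.5))
E
```

```text
288 [276.10069444 235.94444444] [ 0.64113383 -0.21250005  0.086     ]
32.5703360791185 0.06482948723966347 0.9087988072006123
```

View pics/w24c.png

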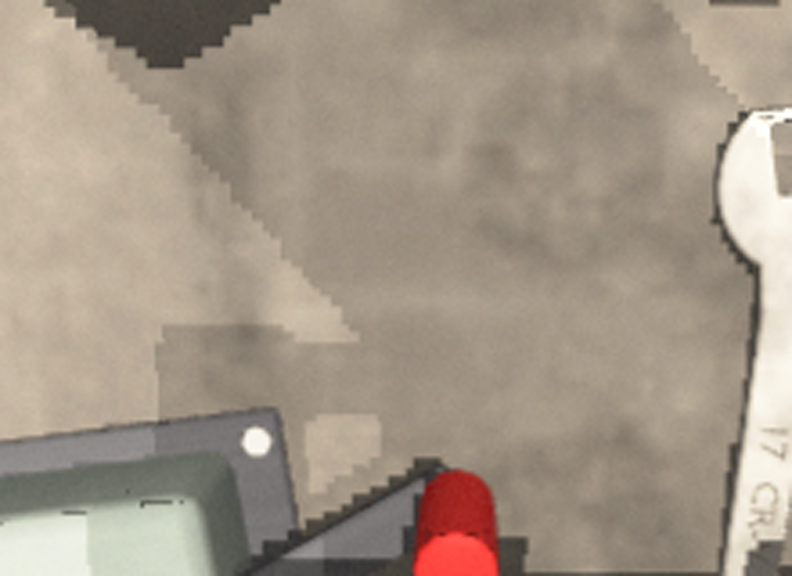

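Request:
servo_tool([
  [-0.002,0.003,0,0,1],
  [-0.002,0.005,0,0,1],
  [-0.002,0.005,0,0,1],
])

```text
clock: 44.45
position: [0.6411, -0.2242, 0.059]
orientation: [-179.8, 0.1, 90.1]
wrist_force: [-5.8, -8.2, -0.6]
finger_gap: 0.0002
```

```bash
python3 st.py; python3 - <<'E'
from h import *
snap('wrist','w25')
d=load('w25'); im=cv2.imread('pics/w25.png').astype(int)
m=(im[:,:,2]>200)&(im[:,:,1]<90)&(im[:,:,0]<90); p=np.argwhere(m)[:,::-1]
g=plane(d,[p.mean(0)],.086)[0]; print(len(p),p.mean(0),g)
v=g[:2]-[.5865,-.2474]; a=np.degrees(np.arctan2(v[1],v[0])); print(a,np.hypot(*v),np.radians(a+19.5))
E
```

```text
44.45 [ 0.6411 -0.2242  0.059 ] 90.1 F [-5.79 -8.16 -0.63] T [-1.8    1.333  0.024] gap 0.0002 q7 [ -2.  43.  27. 105. -29.  39.  41.]
273 [275.3040293  235.88278388] [ 0.63861928 -0.20858039  0.086     ]
36.67956732820836 0.06498755172383551 0.9805184222230696
```

Request:
servo_tool([
  [0.004,-0.03,0,0,1],
  [0.006,-0.06,0,0,1],
  [0.006,-0.09,0,0,1],
  [0.006,-0.12,0,0,1],
  [0.006,-0.12,0.05,0,1],
  [0.006,-0.12,0.1,0,1],
  [-0.04,-0.1,0.15,0,1],
  [-0.08,-0.08,0.2,0,0.8],
  [-0.1,-0.06,0.24,0,0.5],
  [-0.1,-0.05,0.25,0,0.5],
  [-0.1,-0.05,0.25,0,0.5],
])

```text
clock: 45.6
position: [0.5433, -0.2704, 0.3143]
orientation: [179.6, -0.1, 90.3]
wrist_force: [0.3, 0.4, -0.1]
finger_gap: 0.0282
```

```bash
python3 st.py; python3 - <<'E'
from h import *
snap('wrist','w26');snap('scene','sc26');crop('sc26',180,160,220,160,3.6,'sc26c'); snap('top','top26');crop('top26',190,110,240,160,3.3,'top26c')
d=load('w26'); im=cv2.imread('pics/w26.png').astype(int)
m=(im[:,:,2]>150)&(im[:,:,1]<80)&(im[:,:,0]<80); p=np.argwhere(m)[:,::-1]
print(len(p),p.mean(0),plane(d,[p.mean(0)],.075)[0])
E
```

```text
45.6 [ 0.5433 -0.2704  0.3143] 90.3 F [ 0.33  0.4  -0.12] T [-0.101  0.064  0.026] gap 0.0282 q7 [ -4.  22.  36. 101. -15.  61.  38.]
72 [357.29166667 173.91666667] [ 0.64781774 -0.26990699  0.075     ]
```

View pics/w26.png

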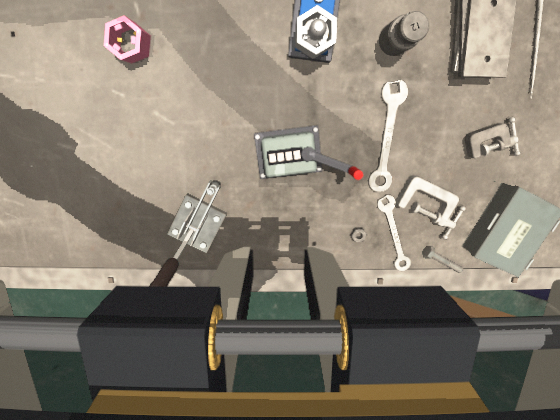

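View pics/sc26c.png

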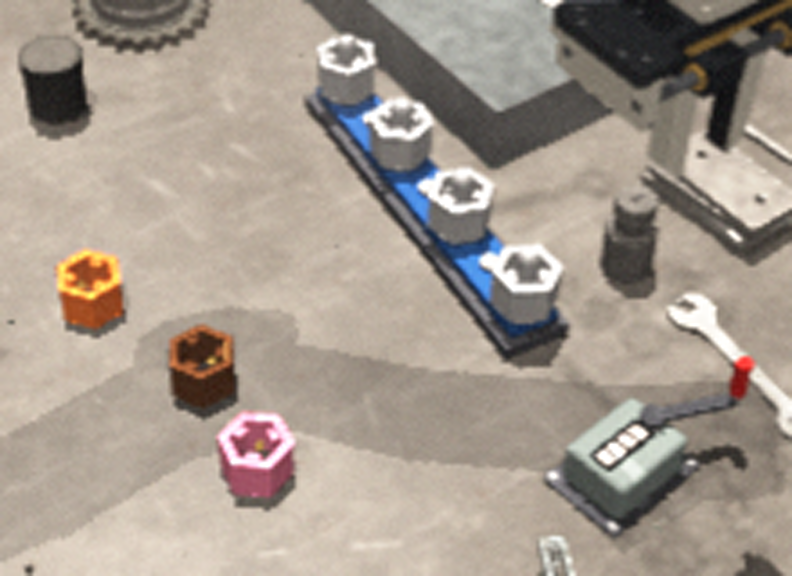

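View pics/top26c.png

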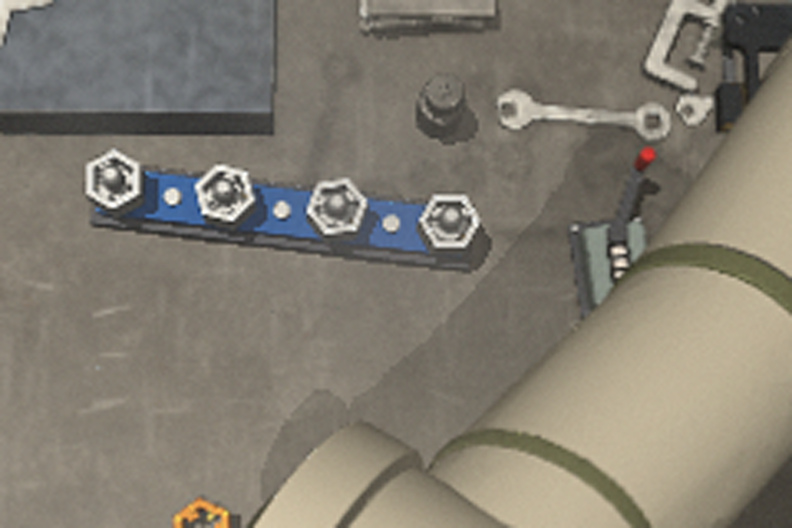

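```bash
python3 - <<'E'
from h import *
for z in (.068,): 
  for o in nuts('top26',z=z): pass
  nuts('sc26',z=z)
E
```

```text
top26 c [0.6244 0.2055] cen [0.6242 0.2054] flat 32.0 w 0.0454 W 0.0499 t205
top26 c [0.6133 0.1057] cen [0.613  0.1057] flat 46.0 w 0.0454 W 0.0512 t205
top26 c [0.2806 0.0619] cen [0.2797 0.0634] flat 32.5 w 0.0572 W 0.0580 t205
top26 c [0.6017 0.0065] cen [0.6016 0.0064] flat 9.0 w 0.0458 W 0.0512 t185
top26 c [ 0.5899 -0.0932] cen [ 0.5899 -0.0931] flat 0.5 w 0.0454 W 0.0500 t205
top26 c [ 0.6923 -0.177 ] cen [ 0.6908 -0.1708] flat 6.0 w 0.0596 W 0.0617 t185
top26 c [ 0.4021 -0.2919] cen [ 0.4005 -0.2915] flat 59.5 w 0.0559 W 0.0578 t165
sc26 c [0.6228 0.2036] cen [0.6228 0.2035] flat 34.0 w 0.0473 W 0.0499 t225
sc26 c [0.611  0.1053] cen [0.6112 0.1051] flat 43.5 w 0.0516 W 0.0539 t225
sc26 c [0.3446 0.0343] cen [0.3445 0.0346] flat 36.5 w 0.0538 W 0.0564 t205
sc26 c [0.599  0.0071] cen [0.5992 0.0058] flat 7.0 w 0.0520 W 0.0547 t225
sc26 c [ 0.4189 -0.0271] cen [ 0.4182 -0.0286] flat 25.5 w 0.0578 W 0.0589 t205
sc26 c [ 0.5875 -0.0907] cen [ 0.5879 -0.092 ] flat 1.0 w 0.0534 W 0.0574 t225
sc26 c [ 0.3281 -0.1183] cen [ 0.3279 -0.1187] flat 50.0 w 0.0455 W 0.0500 t225
sc26 c [ 0.6605 -0.2174] cen [ 0.6629 -0.2143] flat 41.5 w 0.0521 W 0.0537 t225
sc26 c [ 0.8275 -0.2515] cen [ 0.8282 -0.2513] flat 10.0 w 0.0530 W 0.0558 t205
sc26 c [ 0.8814 -0.3821] cen [ 0.8816 -0.3822] flat 36.5 w 0.0502 W 0.0534 t205
sc26 c [ 0.7012 -0.4868] cen [ 0.7017 -0.4879] flat 21.5 w 0.0546 W 0.0592 t225
```

```bash
python3 -c "
from rig import arm
print(arm.close_job())"
```

```text
the job is handed in; nothing more can be done
None
```

All four bright nuts are on studs of their own, each dropped in and turned to its stop. The tally lever was swung to its stop and released, and the job was handed in at about 46 s; no verdict was reported.

- **Nuts:** Each clockwise stop was felt at 0.57–0.82 N·m. Let go, each nut's top read 66.5–67 mm above the table, so its centre is about 23 mm above the strap. The reading may be about 1 mm low, and the limit is 26.5 mm. In the wrist views each nut's centre is about 1 mm or less from its stud.
- **Nut on stud 3:** It was already at its drop window when set down, so backing it off slipped it about 8° in the grip. It dropped when let go and was then turned down normally.
- **Lever:** It read about 0.98 rad at the stop (nominal 0.94), with about 8 N on the finger. After release the grip was back within about 1.5 mm of its starting position. The arm was clear, with near-zero force readings.
- **Checks that disagreed:** The top and scene cameras put every nut 1–4 mm towards +y compared with the wrist view. The top camera showed about the same shift at the start, so I take it as calibration error. I judged the weight, paste tin and spanner by eye only, and they look unmoved.

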